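Lock the hub collar and pack up the old brake pads

TASK

Finish this hub job: fit both prongs of the red-handled pin spanner fully into the two collar holes, turn the collar clockwise with it until the white line meets the red mark on the hub, and stand the spanner back on its black mat. Put every old brake pad in the blue returns tote, then turn the grey tote half a turn so that it stacks level on top of the blue one instead of nesting down into it, and leave the other things on the bench alone.

Things in the scene. Friction and masses are not known exactly. Their poses are not given: they have to be found in the camera images.
- collar (a joint): Angle of the lock collar, a brass disc 126 mm across, 22 mm thick, lying level on the hub, top 77 mm above the bench, with a white line on top. rad, grows clockwise seen from above; 0 where the white line meets the hub's red mark; starts at -1.2 to -0.7, travel -1.4 to 0.5. Stiff (about 0.5 N m), stays where it is left.
- collar_h1 (a point): Centre of the mouth (on the collar's top face) of one of the two collar holes: round, 12 mm wide, 22 mm deep, opposite each other, 40 mm from the collar's axis. x axis: parallel to the white line, which runs from the collar's axis outwards, square to the line through the holes; z up.
- collar_h2 (a point): Centre of the mouth of the other collar hole; axes as collar_h1.
- hub: Wheel hub fixed to the bench: 150 mm square dark base plate, grey neck, grey flange 164 mm across with its top 54 mm above the bench, carrying the collar. Origin on the axis about which the collar turns, at bench level; x axis points to the short red mark on the flange's rim.
- spanner_grip (a point): Pin spanner, 200 mm long, 0.3 kg: fork with two prongs, straight red handle 16 mm wide, 20 mm high. Stands level on the prongs and an equal foot near the handle's end. Point: handle centre line, half-way up, 26 mm above the prong tips, 90 mm from mid-prongs (near the centre of mass). x: along the handle from fork to foot; y: along the prongs' line; z up. Handle runs from 48 mm before to 102 mm after it.
- spanner_p1 (a point): Centre of the tip of one spanner prong. The prongs are steel, 8 mm thick, tapered at the tip, 16 mm long below the fork, 80 mm apart, pointing down. Fully in the holes, the fork rests on the collar, the tips are 61 mm and the spanner_grip point is 87 mm above the bench. It fits either way round.
- spanner_p2 (a point): Centre of the tip of the other prong of the pin spanner.
- mat: Black rubber mat fixed on the bench, 130 mm (x) by 250 mm (y), 3 mm thick: the pin spanner's place. Origin at its centre at bench level.
- returns_floor (a point): Blue returns tote (loose, 0.8 kg), 202 mm (x) by 142 mm (y) outside, 85 mm high, walls 6 mm. Centre of its inner floor, 6 mm above its underside. x axis points to its yellow-marked end. Each long side has two open notches in the rim (26 mm wide, 45 mm deep, centres at x = +65 and -25 mm).
- returns_end (a point): Middle of the rim of the blue tote's yellow-marked end (x = +98 mm from its centre, 85 mm above its underside).
- carrier_grip (a point): Grey carrier tote (loose, empty, 0.35 kg), 180 mm (x) by 120 mm (y) outside, 60 mm high. Its handle is a black cross-wall in the middle, along y, 12 mm thick, 112 mm long, standing up to 90 mm above the tote's underside. Point: on the handle, over the tote's centre, 70 mm above its underside. x axis points to its yellow-marked end.
- carrier_end (a point): Middle of the rim of the grey tote's yellow end (88 mm from its centre). Lugs stand out 11 mm from its long sides (x = +65 and -25 mm, undersides 12 mm up). Yellow ends the same way: lugs drop into the blue notches, it nests. Half a turn round: lugs rest on the blue rim, it stacks, foot 12 mm inside the mouth with 5 mm play all round, carrier_grip 143 mm above the blue underside.
- pad1_c (a point): Old brake pad 1 (may be absent), 0.25 kg: dark steel plate 100 x 44 x 8 mm with a red-brown lining on top, 22 mm high in all. Its centre, 11 mm up; x axis along its length, z up.
- pad2_c (a point): Old brake pad 2 (may be absent), 0.25 kg: dark steel plate 100 x 44 x 8 mm with a red-brown lining on top, 22 mm high in all. Its centre, 11 mm up; x axis along its length, z up.
- pad3_c (a point): Old brake pad 3 (may be absent), 0.25 kg: dark steel plate 100 x 44 x 8 mm with a red-brown lining on top, 22 mm high in all. Its centre, 11 mm up; x axis along its length, z up.
- pad4_c (a point): Old brake pad 4 (may be absent), 0.25 kg: dark steel plate 100 x 44 x 8 mm with a red-brown lining on top, 22 mm high in all. Its centre, 11 mm up; x axis along its length, z up.
- wrench: Open-ended steel wrench lying on the bench: a bystander, to be left alone. Origin: its underside or lying axis.
- driver: Screwdriver with an orange handle lying on the bench: a bystander, to be left alone. Origin: its underside or lying axis.
- grease: Yellow grease jar, 70 mm across, 75 mm high: a bystander, to be left alone. Origin: its underside or lying axis.
- spray: Red spray can, 64 mm across, 180 mm high: a bystander, to be left alone. Origin: its underside or lying axis.
- mug: White mug, 80 mm across, 90 mm high: a bystander, to be left alone. Origin: its underside or lying axis.
- socket: Steel socket standing up, 32 mm across, 50 mm high: a bystander, to be left alone. Origin: its underside or lying axis.
There are look-alikes about, which are no part of the job. Leave any pink look-alike of the part that bears pad2_c alone. Leave any purple look-alike of the part that bears pad1_c alone.

How it is judged:
On the way, in this order (a step that is already met when the one before it is completed fails the run):
1. both spanner prongs are in the collar holes, with the collar not yet turned (hole within 15 mm of its start) (((horizontal distance between spanner_p1 and collar_h1 below 0.006 m and z of spanner_p1 in the frame of collar_h1 below -0.008 m and horizontal distance between spanner_p2 and collar_h2 below 0.006 m and z of spanner_p2 in the frame of collar_h2 below -0.008 m) or (horizontal distance between spanner_p1 and collar_h2 below 0.006 m and z of spanner_p1 in the frame of collar_h2 below -0.008 m and horizontal distance between spanner_p2 and collar_h1 below 0.006 m and z of spanner_p2 in the frame of collar_h1 below -0.008 m)) and distance of collar_h1 from where it was at the start of the episode below 0.015 m), for 0.2 s.
2. the collar has been turned until its white line is at the red mark (within 0.1 rad), with both prongs still in the holes (((horizontal distance between spanner_p1 and collar_h1 below 0.006 m and z of spanner_p1 in the frame of collar_h1 below -0.008 m and horizontal distance between spanner_p2 and collar_h2 below 0.006 m and z of spanner_p2 in the frame of collar_h2 below -0.008 m) or (horizontal distance between spanner_p1 and collar_h2 below 0.006 m and z of spanner_p1 in the frame of collar_h2 below -0.008 m and horizontal distance between spanner_p2 and collar_h1 below 0.006 m and z of spanner_p2 in the frame of collar_h1 below -0.008 m)) and value of joint collar between -0.1 and 0.1 rad), for 0.2 s.
At the end, for the whole second after the job is handed in: Collar within 0.1 rad of the mark; spanner standing level on the mat; all pads inside the blue tote below its rim; grey tote stacked on it, yellow ends opposite, level within 0.05 rad, centred within 10 mm, handle point 133-142 mm above the blue inner floor; all at rest (value of joint collar between -0.1 and 0.1 rad and x of spanner_grip in the frame of mat between -0.065 and 0.065 m and y of spanner_grip in the frame of mat between -0.125 and 0.125 m and height (world z) of spanner_grip between 0.02 and 0.04 m and angle between spanner_grip's own z axis and vertical below 0.15 rad and linear speed of each of spanner, carrier below 0.02 m/s and x of pad1_c in the frame of returns_floor between -0.095 and 0.095 m and y of pad1_c in the frame of returns_floor between -0.065 and 0.065 m and z of each of pad1_c, pad2_c, pad3_c, pad4_c in the frame of returns_floor below 0.067 m and x of pad2_c in the frame of returns_floor between -0.095 and 0.095 m and y of pad2_c in the frame of returns_floor between -0.065 and 0.065 m and x of pad3_c in the frame of returns_floor between -0.095 and 0.095 m and y of pad3_c in the frame of returns_floor between -0.065 and 0.065 m and x of pad4_c in the frame of returns_floor between -0.095 and 0.095 m and y of pad4_c in the frame of returns_floor between -0.065 and 0.065 m and z of carrier_grip in the frame of returns_floor between 0.133 and 0.142 m and x of carrier_grip in the frame of returns_floor between -0.01 and 0.01 m and y of carrier_grip in the frame of returns_floor between -0.01 and 0.01 m and x of carrier_end in the frame of returns_floor below -0.07 m and angle between each of carrier_grip, returns_floor's own z axis and vertical below 0.05 rad and height (world z) of returns_floor below 0.012 m); the robot touches nothing.
It fails at once if a bystander (wrench, screwdriver, grease jar, spray can, mug, socket) was pushed more than 40 mm (distance of any of wrench, driver, grease, spray, mug, socket from where it was at the start of the episode above 0.04 m).
It fails at once if the blue tote was tipped over (angle between returns_floor's own z axis and vertical above 0.6 rad).
Of pad1, pad2, pad3, pad4 only 2 to 4 are there at a start; the rules pass over those that are not, and their reading is None.
At some moment in a run one of pad1, pad2, pad3, pad4, spanner may be knocked a few centimetres aside while the robot is not near it.
It also fails if it takes over 210 s, if anything falls off the work surface, if the arm or the gripper's body presses on something with over 40 N, if the wrist force passes 120 N, or if a joint passes its speed limit or range.

ROBOT

A 7-joint arm with a two-finger parallel gripper is mounted at the origin on the work surface. World frame = base frame: x ahead of the robot, y to its left, z up, the work surface at z = 0. Lengths are in m, angles in rad, forces in N, time in s.
With the tool pointing down it reaches from about 0.425 to 0.875 m from the base axis. Payload 4.7 kg.
Tool frame: the origin (TCP) lies midway between the tips of the shut fingers; the grasp point (between the pads) lies 19 mm behind it; x points along the fingers, z is the direction in which the jaws open and shut, and the axes are right-handed (so a half turn about x gives the same grasp; the last joint's range is limited). The gripper opens to 87 mm and grips with 3 to 60 N. Pads are 19 mm wide; open, the fingers measure 117 mm over their backs; the gripper's body (75 mm by 190 mm) begins 51 mm behind the grasp point.
Start: joints at [1.344, 0.321, -0.07, 1.45, 0.023, 1.371, -0.057], TCP at [0.155, -0.631, 0.223] pointing down, gripper open.
Joint ranges: [-2.86, 2.86], [-0.3, 2.09], [-1.38, 1.24], [0.06, 2.45], [-1.56, 4.7], [0.09, 2.05], [-2.69, 2.69]. Speed limits (rad/s): [2.57, 2.57, 3.14, 3.14, 3.14, 3.14, 3.14].

INTERFACE

Orientations are given as a rotation vector (axis times angle).
In Python, from bench import ctrl gives the robot as it stands.
- The arm moves only by the shell command python3 -m pendant 'ROWS' [OPENING] [FORCE]. ROWS is JSON, a list of rows, each an object with "travel": the shift along the tool's x, y, z in m, a list of three; "twist": the turn about the tool's x in rad. In form: [{"travel": [x, y, z], "twist": twist}, ...]. A call has 1 to 10 rows; each row is the pose to reach, as a shift and turn from the pose measured when the call began, along the tool's axes at that moment; what a row does not reach only later rows make up. A row lasts 1/8 s, in which the tool goes at most 62.5 mm and 10.7 degrees, less where a joint would pass 70% of its speed; a pose out of reach is approached as far as the arm can. A call with a gripper value outside its range is refused whole. OPENING is the opening, from -1 (shut) to 1 (fully open), so that 0 is half open, set as the call begins (- or left out, the last holds). The fingers move at their own pace and stop on an object; FORCE is the grip in N (left out, the last holds). Time passes only in rows, so rows that repeat a pose let the fingers close. It gives the time, the measured TCP pose, the force and the opening at its end, in the units of the state.
- ctrl.get_state(): the state, without advancing time (a new reading comes with each control period).
- ctrl.get_image(name): name is "side" or "top" or "wrist"; returns the picture (480x640x3 uint8, red, green, blue); there is no depth.
- ctrl.camera_model(name): a dict with "K" (3x3 intrinsics, pixels), "rvec" (rotation vector, rad) and "tvec" (3), from world to camera coordinates, as OpenCV has them; the wrist camera has in their place "T_tool_cam" (4x4, takes a point from camera to tool coordinates, whose origin is the TCP and whose axes are the tool frame's). Camera axes: x right, y down, z forward; pixel columns grow to the right and rows downward; lengths in m; the calibration is good to about 2 mm. The wrist camera is an equidistant fisheye: a pixel r from the principal point sees the ray r / f radians off the axis. A picture is of the moment at which its call begins: read the wrist's pose just before it. camera_model takes no time and is no camera call.
- ctrl.close_job(): hands the job in, once; it reports no verdict.
The state is a dict: "time": time; "joint_positions": joint angles; "qd": joint speeds; "joint_torque": joint torques, N m; "position": TCP position; "tool_rot": TCP orientation; "ft_force": force on the tool from outside, world axes, zero at the start; "torque": the same for the moment, N m; "grip_width": opening from 0.0 (shut) to 1.0 (fully open).
Only numpy, scipy, OpenCV 4.12 (cv2) and the standard library are available. Lean on these libraries where they do the work, as an engineer would, in place of code of your own. Each camera call takes 0.05 s, during which the arm holds its last target.

## Working session

There is one attempt and no reset: what is moved stays moved. The work goes in short steps, Python scripts to look and compute and a shell command to move; the robot and the scene stay as the last step left them, time stands still between calls to the robot, and variables do not carry over. Pictures are saved under pics/ and viewed, and the job is handed in when it is done.

```bash
ls; mkdir -p pics
python3 - <<'E'
from bench import ctrl
import cv2
s=ctrl.get_state(); print(s)
for n in ("side","top","wrist"):
    im=ctrl.get_image(n); cv2.imwrite(f"pics/{n}0.png",im[:,:,::-1]); print(n,ctrl.camera_model(n))
E
```

```text
pics
{'time': 0.0, 'joint_positions': array([ 1.34407271,  0.32185252, -0.07005555,  1.45165515,  0.02258445,
        1.37078217, -0.05691319]), 'qd': array([ 0.00017959,  0.00072161,  0.00199153,  0.00208458, -0.00179565,
       -0.00029842,  0.00026541]), 'joint_torque': array([-6.56831662e-05, -4.91285026e+01, -4.03842526e-01, -3.12530172e+01,
       -6.41525583e-02,  4.36874852e-02,  1.77534671e-04]), 'position': array([ 0.15483729, -0.63073189,  0.22145206]), 'tool_rot': array([ 1.03115241,  1.31513767, -1.0293046 ]), 'ft_force': array([-0.08493459, -0.37751672, -0.37374299]), 'torque': array([0.02739289, 0.0557732 , 0.01043761]), 'grip_width': 1.0013416797695385}
side {'K': array([[443.72038033,   0.        , 325.12111413],
       [  0.        , 443.72038033, 241.53789536],
       [  0.        ,   0.        ,   1.        ]]), 'rvec': array([ 2.05874623, -0.16631079,  0.13565233]), 'tvec': array([-0.48986158,  0.09559184,  1.15835975])}
top {'K': array([[533.26944504,   0.        , 315.89185642],
       [  0.        , 533.26944504, 247.73691764],
       [  0.        ,   0.        ,   1.        ]]), 'rvec': array([ 2.11446752, -2.10287472,  0.23009365]), 'tvec': array([-0.02218962,  0.51571717,  1.38360518])}
wrist {'K': array([[371.64829954,   0.        , 321.7769436 ],
       [  0.        , 371.64829954, 244.14641469],
       [  0.        ,   0.        ,   1.        ]]), 'T_tool_cam': array([[-3.83891764e-04, -3.01724983e-01,  9.53394927e-01,
        -1.62290096e-01],
       [-4.71416005e-04, -9.53394837e-01, -3.01725145e-01,
         8.29469049e-02],
       [ 9.99999815e-01, -5.65275426e-04,  2.23762440e-04,
        -5.65691363e-05],
       [ 0.00000000e+00,  0.00000000e+00,  0.00000000e+00,
         1.00000000e+00]])}
```

View pics/top0.png

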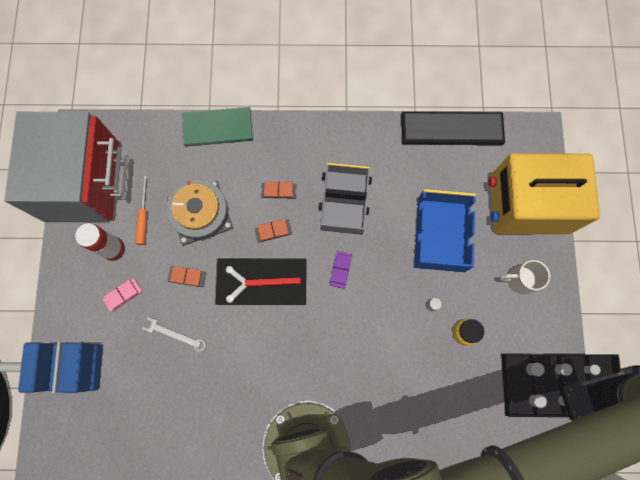

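View pics/side0.png

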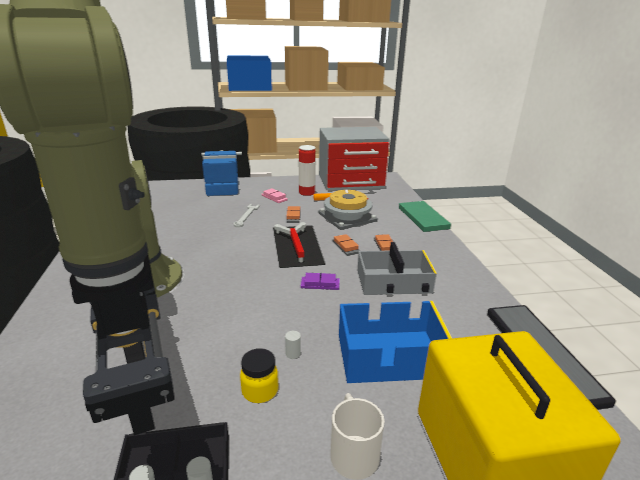

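View pics/wrist0.png

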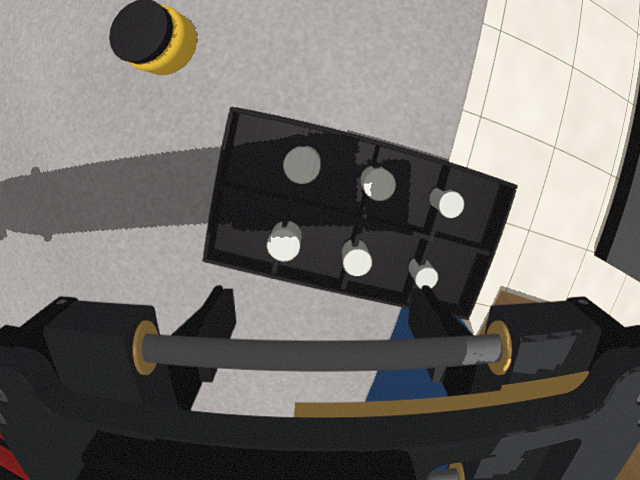

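The top view shows three red-brown pads at about (278,189), (273,230) and (186,276), with pink (122,293) and purple (341,270) look-alikes. The spanner is on its mat with the fork at (232,283) and the handle end at (300,281). The collar is at (195,206), the grey tote at (346,198) and the blue tote at (446,230).

```bash
cat > h.py <<'E'
from bench import ctrl
import numpy as np, cv2
from scipy.spatial.transform import Rotation as Ro
def pix2w(name,pts,z):
    """pixels -> world at heights z"""
    pts=np.atleast_2d(np.array(pts,float)); z=np.broadcast_to(z,len(pts))
    m=ctrl.camera_model(name); K=m["K"]
    if name=="wrist": raise ValueError
    R=cv2.Rodrigues(m["rvec"])[0]; c=-R.T@m["tvec"]
    d=np.c_[pts,np.ones(len(pts))]@np.linalg.inv(K).T@R
    return c+d*((z-c[2])/d[:,2])[:,None]
def wristpose(s):
    T=np.eye(4);T[:3,:3]=Ro.from_rotvec(s["tool_rot"]).as_matrix();T[:3,3]=s["position"]
    return T
def wpix(pts,z,T):
    pts=np.atleast_2d(np.array(pts,float)); z=np.broadcast_to(z,len(pts))
    m=ctrl.camera_model("wrist");K=m["K"];C=T@m["T_tool_cam"]
    uv=(pts-K[:2,2])/K[0,0]; r=np.linalg.norm(uv,axis=1)+1e-12
    d=np.c_[uv*(np.sin(r)/r)[:,None],np.cos(r)]@C[:3,:3].T; c=C[:3,3]
    return c+d*((z-c[2])/d[:,2])[:,None]
def w2wpix(P,T):
    m=ctrl.camera_model("wrist");K=m["K"];C=np.linalg.inv(T@m["T_tool_cam"])
    p=np.atleast_2d(P)@C[:3,:3].T+C[:3,3]
    rho=np.hypot(p[:,0],p[:,1]);th=np.arctan2(rho,p[:,2])
    return p[:,:2]/rho[:,None]*th[:,None]*K[0,0]+K[:2,2]
def w2pix(name,P):
    m=ctrl.camera_model(name)
    return cv2.projectPoints(np.atleast_2d(np.array(P,float)),m["rvec"],m["tvec"],m["K"],None)[0][:,0]
def snap(name,fn,crop=None,scale=1):
    s=ctrl.get_state();im=ctrl.get_image(name)
    np.save(f"pics/{fn}.npy",wristpose(s))
    cv2.imwrite(f"pics/{fn}_raw.png",im[:,:,::-1])
    if crop: 
        x0,y0,x1,y1=crop; im=im[y0:y1,x0:x1]
    if scale!=1: im=cv2.resize(im,None,fx=scale,fy=scale,interpolation=cv2.INTER_CUBIC)
    cv2.imwrite(f"pics/{fn}.png",im[:,:,::-1]); return s
def goto(x,y,z,yaw=None):
    """needed travel (tool axes) and twist. yaw: world heading (deg) of jaw axis (tool z), mod 180"""
    s=ctrl.get_state();R=Ro.from_rotvec(s["tool_rot"]).as_matrix()
    t=R.T@(np.array([x,y,z])-s["position"])
    tz=R[:,2]; cur=np.degrees(np.arctan2(tz[1],tz[0]))
    print("t",s["time"],"pos",s["position"].round(4),"jawyaw",cur.round(2),"j7",s["joint_positions"][6].round(2),"toolx",R[:,0].round(3),"w",round(s["grip_width"],3),"F",s["ft_force"].round(1))
    print("travel",t.round(4))
    if yaw is not None:
        for k in (-360,-180,0,180,360):
            # twist about tool x (down): +twist => world yaw decreases
            tw=-(yaw+k-cur)
            if abs(tw)<=200: print("twist",np.radians(tw).round(3),f"rows {abs(tw)/10.7:.1f}")
E
python3 - <<'E'
from h import *
im=cv2.imread("pics/top0.png")
for n,(x0,y0,x1,y1) in dict(a=(150,160,320,310),b=(310,150,490,285)).items():
    cv2.imwrite(f"pics/topz_{n}.png",cv2.resize(im[y0:y1,x0:x1],None,fx=4.4,fy=4,interpolation=cv2.INTER_CUBIC) if 0 else cv2.resize(im[y0:y1,x0:x1],None,fx=4,fy=4,interpolation=cv2.INTER_CUBIC))
goto(0.5,0,0.3,0)
print(pix2w("top",[(278,189),(273,230),(186,276)],.022).round(3))
print(pix2w("top",[(305,445),(0,0)],0).round(3))
E
```

```text
t 0.15 pos [ 0.1549 -0.6309  0.2217] jawyaw -76.2 j7 -0.06 toolx [-0.     0.001 -1.   ] w 1.001 F [-0.3 -0.1  0.5]
travel [-0.0776  0.4856 -0.5304]
twist 1.812 rows 9.7
twist -1.33 rows 7.1
[[0.693 0.089 0.022]
 [0.573 0.1   0.022]
 [0.442 0.335 0.022]]
[[0.004 0.006 0.   ]
 [1.313 0.97  0.   ]]
```

View pics/topz_a.png

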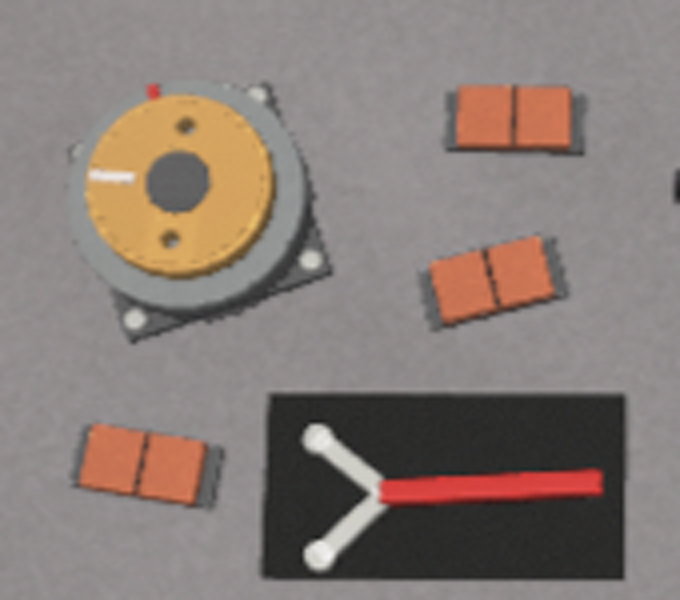

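View pics/topz_b.png

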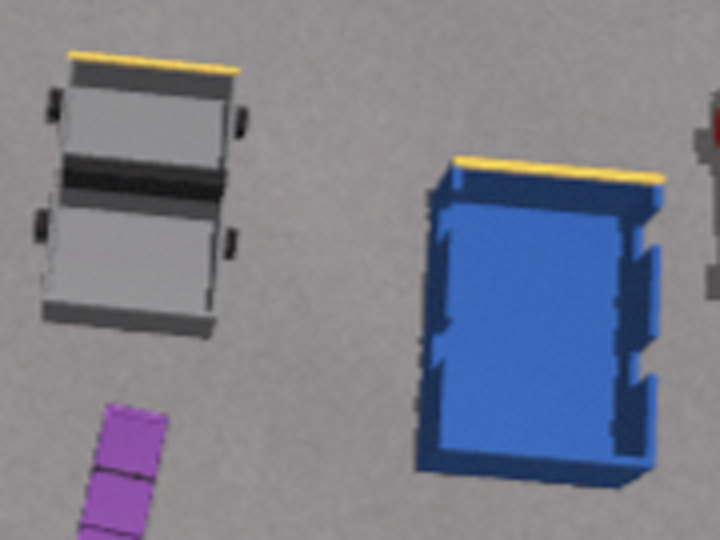

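Run:
```python
from h import *
A=lambda l:[(150+u/4,160+v/4) for u,v in l]
B=lambda l:[(310+u/4,150+v/4) for u,v in l]
h=pix2w("top",A([(186,126),(171,239)]),.077); print("holes",h.round(4),"mid",h.mean(0).round(4))
l=pix2w("top",A([(90,175),(133,178)]),.077); print("line",l.round(4))
r=pix2w("top",A([(153,92)]),.056);print("red",r.round(4))
c=h.mean(0)
f=lambda v:np.degrees(np.arctan2(v[1],v[0])).round(1)
print("line hd",f(l[0]-l[1]),"normal holes",f(h[0]-h[1])," red",f(r[0]-c), "dist red",np.linalg.norm((r[0]-c)[:2]))
p=pix2w("top",A([(317,438),(321,555)]),.033);print("prong tops",p.round(4),f(p[0]-p[1]),np.linalg.norm(p[0]-p[1]))
hd=pix2w("top",A([(381,491),(602,482)]),.04);print("handle",hd.round(4),f(hd[1]-hd[0]))
print("mat",pix2w("top",A([(268,394),(625,394),(625,579),(263,577)]),.003).round(3))
for n,q in dict(p1=[(445,90),(585,95),(583,153),(446,149)],p2=[(420,272),(549,234),(567,296),(434,330)],p3=[(85,422),(224,450),(212,508),(75,486)]).items():
    w=pix2w("top",A(q),.008);print(n,w.mean(0).round(4),"hd",f(w[1]-w[0]),f(w[2]-w[3]),np.linalg.norm(w[1]-w[0]).round(3),np.linalg.norm(w[2]-w[1]).round(3))
w=pix2w("top",B([(68,55),(240,70),(213,336),(42,318)]),.06);print("grey",w.round(3),w.mean(0).round(4),f(w[0]+w[1]-w[2]-w[3]))
w=pix2w("top",B([(62,182),(222,196)]),.09);print("grey handle",w.round(3),w.mean(0).round(4),f(w[1]-w[0]))
w=pix2w("top",B([(455,158),(665,177),(655,470),(420,458)]),.085);print("blue",w.round(3))
print("spray/driver/wrench",pix2w("top",[(90,235),(141,240),(160,325),(205,345)],[.18,.02,.005,.005]).round(3))
print("jar,socket,mug",pix2w("top",[(468,332),(434,304),(530,277)],[.075,.05,.09]).round(3))
```

```text
holes [[0.6658 0.3062 0.077 ]
 [0.5863 0.312  0.077 ]] mid [0.6261 0.3091 0.077 ]
line [[0.6307 0.3692 0.077 ]
 [0.6288 0.34   0.077 ]]
red [[0.6973 0.3352 0.056 ]]
line hd 86.2 normal holes -4.2  red 20.1 dist red 0.07589701751897464
prong tops [[0.4589 0.2157 0.033 ]
 [0.3792 0.2099 0.033 ]] 4.2 0.07987837050054933
handle [[0.4218 0.1701 0.04  ]
 [0.4287 0.0216 0.04  ]] -87.3
mat [[0.495 0.256 0.003]
 [0.496 0.007 0.003]
 [0.368 0.006 0.003]
 [0.368 0.254 0.003]]
p1 [0.6933 0.0878 0.008 ] hd -91.8 -91.4 0.1 0.043
p2 [0.5745 0.1009 0.008 ] hd -72.6 -74.9 0.095 0.047
p3 [0.4428 0.3348 0.008 ] hd -101.1 -98.8 0.099 0.041
grey [[ 0.755 -0.049  0.06 ]
 [ 0.744 -0.169  0.06 ]
 [ 0.554 -0.147  0.06 ]
 [ 0.566 -0.032  0.06 ]] [ 0.6546 -0.0992  0.06  ] -5.8
grey handle [[ 0.652 -0.044  0.09 ]
 [ 0.643 -0.152  0.09 ]] [ 0.6478 -0.0982  0.09  ] -94.9
blue [[ 0.673 -0.311  0.085]
 [ 0.66  -0.452  0.085]
 [ 0.459 -0.434  0.085]
 [ 0.466 -0.28   0.085]]
spray/driver/wrench [[0.518 0.539 0.18 ]
 [0.543 0.466 0.02 ]
 [0.31  0.402 0.005]
 [0.258 0.277 0.005]]
jar,socket,mug [[ 0.292 -0.412  0.075]
 [ 0.366 -0.333  0.05 ]
 [ 0.434 -0.577  0.09 ]]
```

```bash
python3 -c "
from h import *
goto(.52,-.2,.26,-40)"
```

```text
t 0.15 pos [ 0.1549 -0.6309  0.2217] jawyaw -76.2 j7 -0.06 toolx [-0.     0.001 -1.   ] w 1.001 F [-0.3 -0.1  0.5]
travel [-0.0379  0.4574 -0.3314]
twist 2.51 rows 13.4
twist -0.632 rows 3.4
```

```bash
python3 -m pendant '[{"travel":[-0.038,0.457,-0.331],"twist":-0.63},{"travel":[-0.038,0.457,-0.331],"twist":-0.63},{"travel":[-0.038,0.457,-0.331],"twist":-0.63},{"travel":[-0.038,0.457,-0.331],"twist":-0.63},{"travel":[-0.038,0.457,-0.331],"twist":-0.63},{"travel":[-0.038,0.457,-0.331],"twist":-0.63},{"travel":[-0.038,0.457,-0.331],"twist":-0.63},{"travel":[-0.038,0.457,-0.331],"twist":-0.63},{"travel":[-0.038,0.457,-0.331],"twist":-0.63},{"travel":[-0.038,0.457,-0.331],"twist":-0.63}]'
python3 -c "
from h import *
goto(.4233,.123,.20,2.7)"
```

```text
time: 1.4
position: [0.5227, -0.1941, 0.2605]
tool_rot: [0.543, 1.503, -0.536]
ft_force: [0.2, 0.6, -0.4]
grip_width: 0.998
t 1.4 pos [ 0.5227 -0.1941  0.2605] jawyaw -39.52 j7 -0.44 toolx [ 0.001  0.004 -1.   ] w 0.998 F [ 0.2  0.6 -0.4]
travel [ 0.0616  0.1811 -0.2784]
twist 2.405 rows 12.9
twist -0.737 rows 3.9
```

```bash
python3 -m pendant '[{"travel":[0.06,0.181,-0.278],"twist":-0.735},{"travel":[0.06,0.181,-0.278],"twist":-0.735},{"travel":[0.06,0.181,-0.278],"twist":-0.735},{"travel":[0.06,0.181,-0.278],"twist":-0.735},{"travel":[0.06,0.181,-0.278],"twist":-0.735},{"travel":[0.06,0.181,-0.278],"twist":-0.735},{"travel":[0.06,0.181,-0.278],"twist":-0.735},{"travel":[0.06,0.181,-0.278],"twist":-0.735}]'
python3 -c "
from h import *
goto(.4233,.123,.20,2.7)
snap('wrist','w1');snap('top','t1')"
```

```text
time: 2.4
position: [0.4239, 0.1209, 0.2016]
tool_rot: [-0.031, 1.569, 0.036]
ft_force: [-0.0, -0.7, 0.1]
grip_width: 1.0
t 2.4 pos [0.4239 0.1209 0.2016] jawyaw 2.47 j7 -0.18 toolx [ 0.002  0.003 -1.   ] w 1.0 F [-0.  -0.7  0.1]
travel [ 0.0016  0.0022 -0.0005]
twist 3.138 rows 16.8
twist -0.004 rows 0.0
twist -3.146 rows 16.8
```

View pics/w1.png

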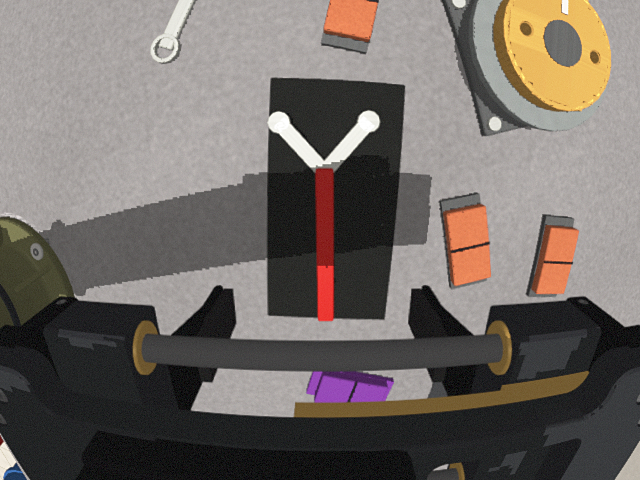

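View pics/t1.png

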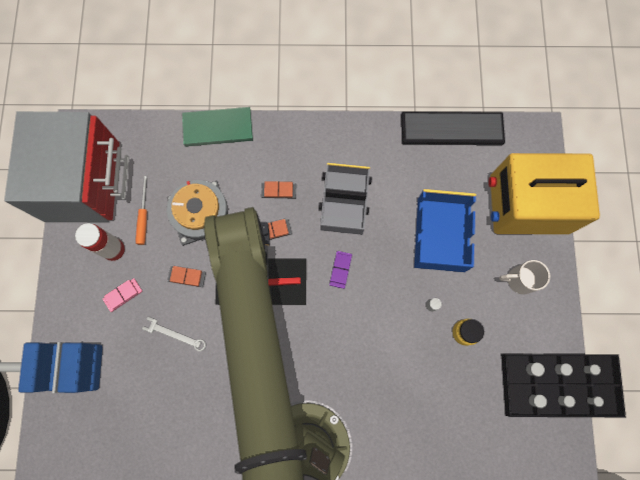

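The wrist view has the spanner's prong tops at (279,122) and (368,122) and its handle between (324,170) and (325,320). The top view shows no more pads where the arm had been, so there are three.

Run:
```python
from h import *
T=np.load("pics/w1.npy")
w=wpix([(279,122),(368,121),(324.5,170),(325,300)],[.03,.03,.039,.039],T);print(w.round(4))
f=lambda v:np.degrees(np.arctan2(v[1],v[0])).round(1)
m=(w[0]+w[1])/2; print(m, f(w[1]-w[0]),f(w[3]-w[2]),np.linalg.norm(w[0]-w[1]))
d=np.radians(-87.3);print(m[:2]+.09*np.array([np.cos(d),np.sin(d)]))
print("holes",wpix([(526,29),(595,57)],.077,T).round(4))
goto(.4233,.123,.01,2.7)
```

```text
[[0.382  0.2108 0.03  ]
 [0.4608 0.2152 0.03  ]
 [0.4241 0.1697 0.039 ]
 [0.4301 0.0452 0.039 ]]
[0.42141702 0.21297369 0.03      ] 3.2 -87.2 0.07897923606724691
[0.4256566 0.1230736]
holes [[0.5883 0.3113 0.077 ]
 [0.6685 0.3054 0.077 ]]
t 2.5 pos [0.4241 0.1208 0.2017] jawyaw 2.41 j7 -0.18 toolx [ 0.001  0.004 -1.   ] w 1.005 F [0.4 0.  0.3]
travel [ 0.1917  0.0015 -0.001 ]
twist 3.137 rows 16.8
twist -0.005 rows 0.0
twist -3.147 rows 16.8
```

```bash
python3 -m pendant '[{"travel":[0.06,0.0015,0],"twist":0},{"travel":[0.12,0.0015,0],"twist":0},{"travel":[0.17,0.0015,0],"twist":0},{"travel":[0.19,0.0015,0],"twist":0},{"travel":[0.19,0.0015,0],"twist":0},{"travel":[0.19,0.0015,0],"twist":0}]' 1 40
python3 -c "
from h import *
goto(.4245,.123,.011,2.7)"
```

```text
time: 3.25
position: [0.4255, 0.1227, 0.0126]
tool_rot: [-0.029, 1.568, 0.035]
ft_force: [-0.5, -0.3, -0.0]
grip_width: 1.001
t 3.25 pos [0.4255 0.1227 0.0126] jawyaw 2.33 j7 -0.46 toolx [ 0.003  0.004 -1.   ] w 1.001 F [-0.5 -0.3 -0. ]
travel [ 0.0016  0.0003 -0.001 ]
twist 3.135 rows 16.8
twist -0.006 rows 0.0
twist -3.148 rows 16.9
```

```bash
python3 -m pendant '[{"travel":[0.001,0,0],"twist":0},{"travel":[0.001,0,0],"twist":0},{"travel":[0.001,0,0],"twist":0},{"travel":[0.001,0,0],"twist":0},{"travel":[0.001,0,0],"twist":0},{"travel":[0.001,0,0],"twist":0}]' -1 50
python3 -c "
from h import *
goto(.4245,.123,.011,2.7)"
```

```text
time: 4.0
position: [0.4254, 0.1228, 0.0115]
tool_rot: [-0.029, 1.568, 0.035]
ft_force: [-1.1, -0.1, 0.2]
grip_width: 0.401
t 4.0 pos [0.4254 0.1228 0.0115] jawyaw 2.34 j7 -0.46 toolx [ 0.003  0.004 -1.   ] w 0.401 F [-1.1 -0.1  0.2]
travel [ 0.0005  0.0003 -0.0009]
twist 3.135 rows 16.8
twist -0.006 rows 0.0
twist -3.148 rows 16.9
```

```bash
python3 -m pendant '[{"travel":[0,0,0],"twist":0},{"travel":[0,0,0],"twist":0},{"travel":[0,0,0],"twist":0},{"travel":[0,0,0],"twist":0}]'
python3 -m pendant '[{"travel":[-0.04,0,0],"twist":0},{"travel":[-0.09,0,0],"twist":0},{"travel":[-0.115,0,0],"twist":0},{"travel":[-0.115,0,0],"twist":0}]'
python3 -c "
from h import *
goto(.6195,.2193,.14,-4.2)
snap('wrist','w2')"
```

```text
time: 4.5
position: [0.4256, 0.1228, 0.0115]
tool_rot: [-0.028, 1.567, 0.035]
ft_force: [0.7, -0.4, -0.9]
grip_width: 0.175
time: 5.0
position: [0.4262, 0.1222, 0.1277]
tool_rot: [-0.029, 1.564, 0.034]
ft_force: [0.7, -0.5, -4.0]
grip_width: 0.179
t 5.0 pos [0.4262 0.1222 0.1277] jawyaw 2.3 j7 -0.25 toolx [ 0.006  0.003 -1.   ] w 0.179 F [ 0.7 -0.5 -4. ]
travel [-0.0108  0.0893  0.1971]
twist 3.255 rows 17.4
twist 0.113 rows 0.6
twist -3.028 rows 16.2
```

View pics/w2.png

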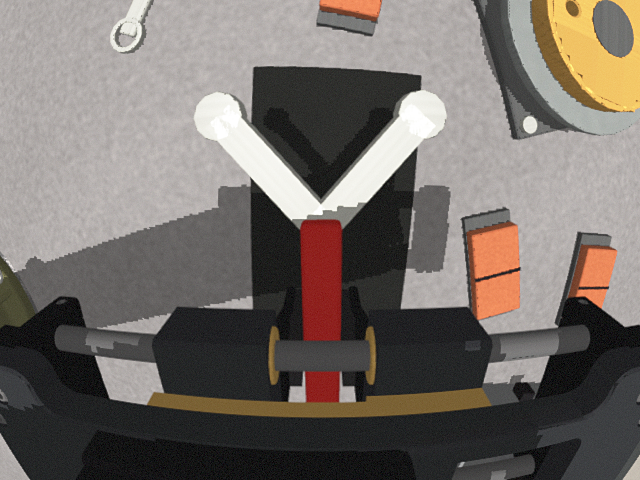

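```bash
python3 - <<'E'
from h import *
T=np.load("pics/w2.npy")
z=T[2,3]+.019+.004
w=wpix([(219,117),(422.5,115)],z,T);print(w.round(4),np.linalg.norm(w[0]-w[1]))
t=(w-T[:3,3])@T[:3,:3];print("tool",t.round(4),t.mean(0).round(4))
E
python3 -m pendant '[{"travel":[-0.02,0,0],"twist":0},{"travel":[-0.02,0.089,0.197],"twist":0.113},{"travel":[-0.02,0.089,0.197],"twist":0.113},{"travel":[-0.02,0.089,0.197],"twist":0.113},{"travel":[-0.02,0.089,0.197],"twist":0.113},{"travel":[-0.02,0.089,0.197],"twist":0.113},{"travel":[-0.02,0.089,0.197],"twist":0.113},{"travel":[-0.02,0.089,0.197],"twist":0.113}]'
python3 -c "
from h import *
goto(.6195,.2193,.14,-4.2)
snap('wrist','w3')"
```

```text
[[0.3833 0.21   0.1507]
 [0.46   0.2138 0.1507]] 0.07679906178010414
tool [[-0.023   0.0896 -0.0392]
 [-0.0225  0.0903  0.0376]] [-0.0227  0.0899 -0.0008]
time: 6.05
position: [0.6171, 0.2179, 0.1464]
tool_rot: [0.059, 1.568, -0.055]
ft_force: [-0.3, 0.1, -3.5]
grip_width: 0.176
t 6.05 pos [0.6171 0.2179 0.1464] jawyaw -4.16 j7 -0.75 toolx [ 0.002  0.002 -1.   ] w 0.176 F [-0.3  0.1 -3.5]
travel [0.0064 0.0015 0.0023]
twist 3.142 rows 16.8
twist 0.001 rows 0.0
twist -3.141 rows 16.8
```

View pics/w3.png

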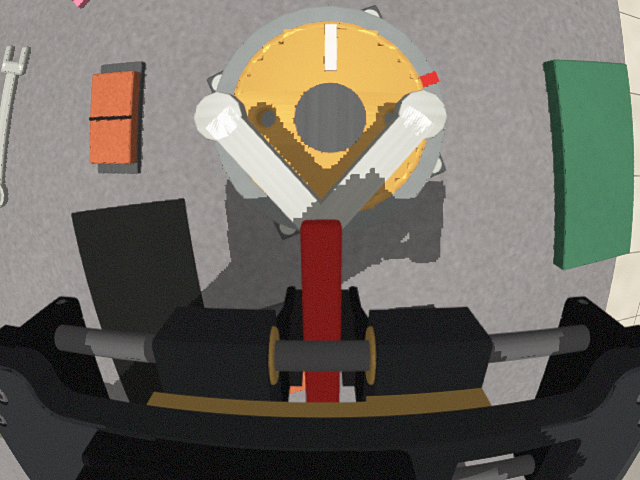

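The wrist view has the spanner held square above the collar: prong tops at (219,117) and (422,115), holes at (266,117) and (389,118), white line at (330,45) and red mark at (430,78).

Run:
```python
from h import *
im=cv2.imread("pics/w3_raw.png");cv2.imwrite("pics/w3z.png",cv2.resize(im[0:220,190:460],None,fx=2.9,fy=2.7,interpolation=cv2.INTER_CUBIC))
T=np.load("pics/w3.npy")
for tx in (-.015,-.017,-.019):
    z=T[2,3]-tx
    w=wpix([(219,117),(422.5,115)],z,T);t=(w-T[:3,3])@T[:3,:3];print("prongs",t.round(4),t.mean(0).round(4),np.linalg.norm(w[0]-w[1]).round(4))
w=wpix([(266,117),(389,118)],.077,T);print("holes w",w.round(4));t=(w-T[:3,3])@T[:3,:3];print(t.round(4),t.mean(0).round(4),np.linalg.norm(w[0]-w[1]))
r=wpix([(430,78)],.056,T)[0];c=w.mean(0)
l=wpix([(329,26),(330,68)],.077,T)
f=lambda v:np.degrees(np.arctan2(v[1],v[0])).round(1)
print("holes",f(w[1]-w[0]),"line",f(l[0]-l[1]),"red",f(r-c),np.linalg.norm((r-c)[:2]))
```

```text
prongs [[-0.0149  0.0899 -0.0415]
 [-0.0147  0.0906  0.0397]] [-0.0148  0.0902 -0.0009] 0.0812
prongs [[-0.0169  0.0898 -0.0409]
 [-0.0167  0.0905  0.0392]] [-0.0168  0.0901 -0.0009] 0.0801
prongs [[-0.0189  0.0897 -0.0403]
 [-0.0187  0.0904  0.0386]] [-0.0188  0.09   -0.0009] 0.079
holes w [[0.5892 0.3124 0.077 ]
 [0.6649 0.3065 0.077 ]]
[[ 0.0695  0.0921 -0.0348]
 [ 0.0697  0.0917  0.0412]] [0.0696 0.0919 0.0032] 0.07600317397411722
holes -4.5 line 87.0 red 19.2 0.07672525320767949
```

View pics/w3z.png

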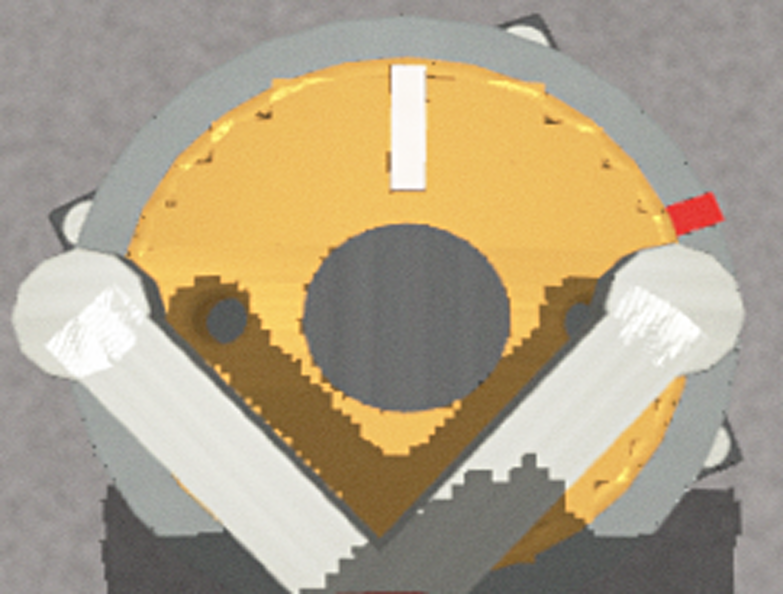

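Run:
```python
from h import *
T=np.load("pics/w3.npy")
w=wpix([(330.4,117.4)],[.077],T);t=(w-T[:3,3])@T[:3,:3];print(w.round(4),t.round(4))
c=w[0]
# fit outer disc: predicted holes/pixels at heading
for hd in (-4,-4.5,-5):
    d=np.array([np.cos(np.radians(hd)),np.sin(np.radians(hd)),0]);print(hd,w2wpix([c-.04*d,c+.04*d],T).round(1), w2wpix([c+.063*np.array([-d[1],d[0],0])],T).round(1))
```

```text
[[0.6287 0.3087 0.077 ]] [[0.0696 0.0913 0.0049]]
-4 [[265.5 118.5]
 [394.8 118.8]] [[330.   19.9]]
-4.5 [[265.5 118. ]
 [394.8 119.3]] [[330.9  19.9]]
-5 [[265.5 117.4]
 [394.7 119.9]] [[331.8  19.9]]
```

```bash
python3 -m pendant '[{"travel":[0.02,0.001,0.0055],"twist":0},{"travel":[0.05,0.001,0.0055],"twist":0},{"travel":[0.055,0.001,0.0055],"twist":0},{"travel":[0.055,0.001,0.0055],"twist":0}]'
python3 -c "
from h import *
goto(.6226,.219,.092,-4.2)
snap('wrist','w4',(180,0,450,220),2.9)
snap('side','s4',(270,150,430,270),5)"
```

```text
time: 6.6
position: [0.623, 0.2183, 0.0916]
tool_rot: [0.059, 1.568, -0.056]
ft_force: [0.1, -0.1, -2.5]
grip_width: 0.182
t 6.6 pos [0.623  0.2183 0.0916] jawyaw -4.18 j7 -0.78 toolx [ 0.002  0.002 -1.   ] w 0.182 F [ 0.1 -0.1 -2.5]
travel [-0.0004  0.0007 -0.0004]
twist 3.142 rows 16.8
twist 0.0 rows 0.0
twist -3.141 rows 16.8
```

View pics/w4.png

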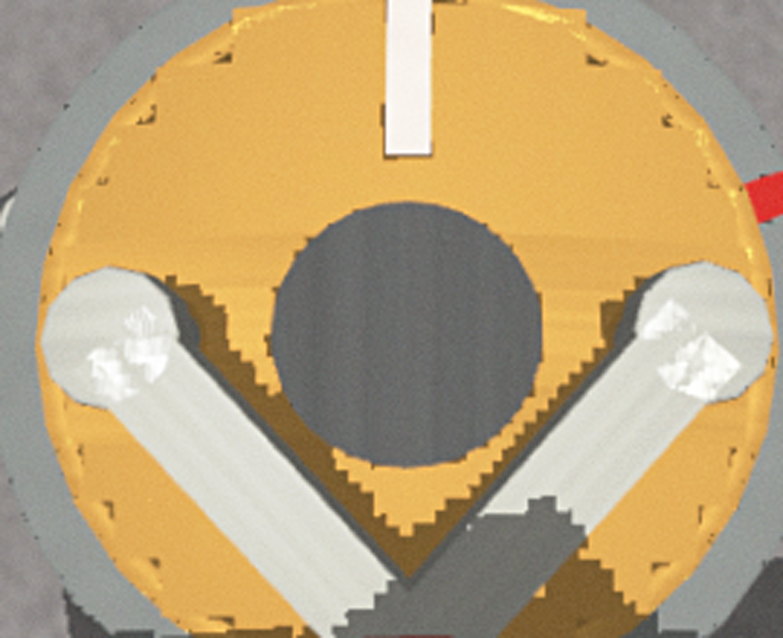

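View pics/s4.png

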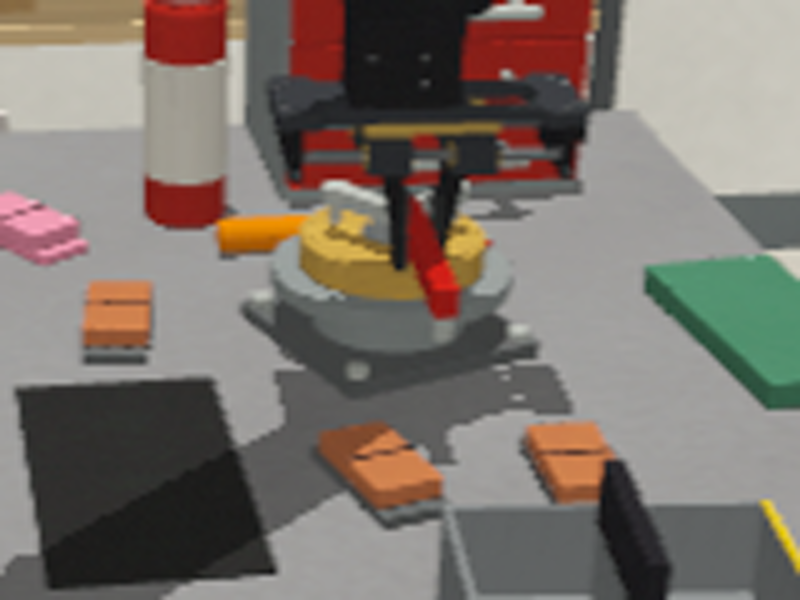

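Run:
```python
from h import *
T=np.load("pics/w4.npy")
q=lambda u,v:(180+u/2.9,v/2.9)
w=wpix([q(408,334)],[.077],T);print("centre tool",((w-T[:3,3])@T[:3,:3]).round(4))
w=wpix([q(111,337),q(703,333)],T[2,3]+.017,T);print("prong",((w-T[:3,3])@T[:3,:3]).round(4))
```

```text
centre tool [[ 0.0148  0.0904 -0.001 ]]
prong [[-0.0169  0.0901 -0.0412]
 [-0.0167  0.0906  0.0391]]
```

```bash
python3 -m pendant '[{"travel":[0.005,0,0],"twist":0},{"travel":[0.009,0,0],"twist":0},{"travel":[0.012,0,0],"twist":0},{"travel":[0.012,0,0],"twist":0}]'
```

```text
time: 7.2
position: [0.6236, 0.2189, 0.0806]
tool_rot: [0.059, 1.566, -0.055]
ft_force: [0.7, 0.7, -2.6]
grip_width: 0.179
```

```bash
python3 -m pendant '[{"travel":[0.004,0,0],"twist":0},{"travel":[0.008,0,0],"twist":0},{"travel":[0.011,0,0],"twist":0},{"travel":[0.0115,0,0],"twist":0},{"travel":[0.0115,0,0],"twist":0}]'
python3 -c "
from h import *
goto(.6226,.219,.068,-4.2)
snap('wrist','w5',(180,0,450,220),2.9)
snap('side','s5',(270,150,430,270),5)"
```

```text
time: 7.82
position: [0.6236, 0.2188, 0.0695]
tool_rot: [0.059, 1.566, -0.055]
ft_force: [-2.6, -0.5, 1.3]
grip_width: 0.182
t 7.825 pos [0.6236 0.2188 0.0695] jawyaw -4.18 j7 -0.79 toolx [ 0.004  0.002 -1.   ] w 0.182 F [-2.6 -0.5  1.3]
travel [ 0.0015  0.0001 -0.0011]
twist 3.142 rows 16.8
twist 0.0 rows 0.0
twist -3.141 rows 16.8
```

View pics/w5.png

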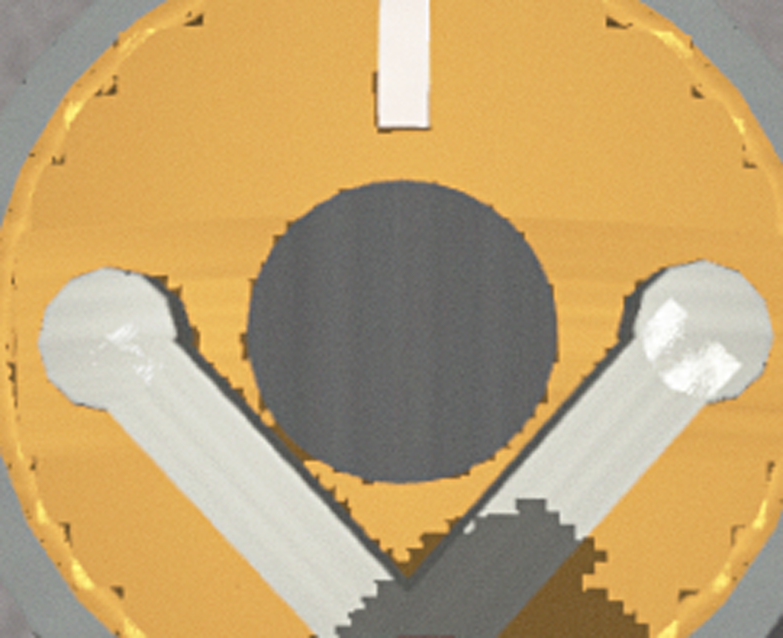

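View pics/s5.png

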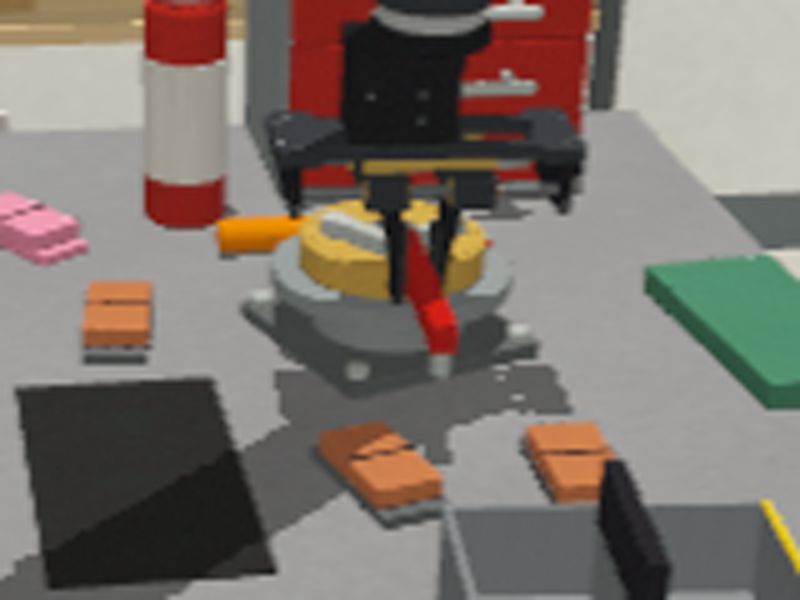

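```bash
python3 -m pendant '[{"travel":[0.001,0,-0.001],"twist":0},{"travel":[0.0015,0,-0.001],"twist":0},{"travel":[0.0015,0,-0.001],"twist":0},{"travel":[0.0015,0,-0.001],"twist":0}]'
python3 - <<'E'
from h import *
s=ctrl.get_state();p=s["position"];R=Ro.from_rotvec(s["tool_rot"]).as_matrix();print(p,s["ft_force"])
# hub axis
T=wristpose(s);im=ctrl.get_image("wrist");cv2.imwrite("pics/w6.png",im[:,:,::-1]);np.save("pics/w6.npy",T)
c=np.array([.6286,.3087,p[2]])
print("axis in tool",(R.T@(c-p)).round(4))
# rows for clockwise turn a: position p' = c + Rz(-a)(p-c); twist +a
for i in range(1,13):
    a=np.radians(6*i)
    q=c+Ro.from_euler("z",-a).apply(p-c)
    print(6*i,(R.T@(q-p)).round(4),a.round(3))
E
```

```text
time: 8.43
position: [0.6236, 0.2188, 0.0692]
tool_rot: [0.06, 1.564, -0.056]
ft_force: [-0.5, -2.9, 5.9]
grip_width: 0.18
[0.62363224 0.21876004 0.06922039] [-0.54164911 -2.94703367  5.92564567]
axis in tool [ 0.0002  0.0901 -0.0016]
6 [-0.0001  0.0003 -0.0094] 0.105
12 [-0.0001  0.0016 -0.0188] 0.209
18 [-0.0002  0.0039 -0.0279] 0.314
24 [-0.0002  0.0071 -0.0368] 0.419
30 [-0.0002  0.0112 -0.0453] 0.524
36 [-0.0003  0.0162 -0.0533] 0.628
42 [-0.0003  0.022  -0.0607] 0.733
48 [-0.0003  0.0286 -0.0675] 0.838
54 [-0.0004  0.0358 -0.0735] 0.942
60 [-0.0004  0.0436 -0.0788] 1.047
66 [-0.0004  0.0519 -0.0833] 1.152
72 [-0.0004  0.0607 -0.0868] 1.257
```

View pics/w6.png

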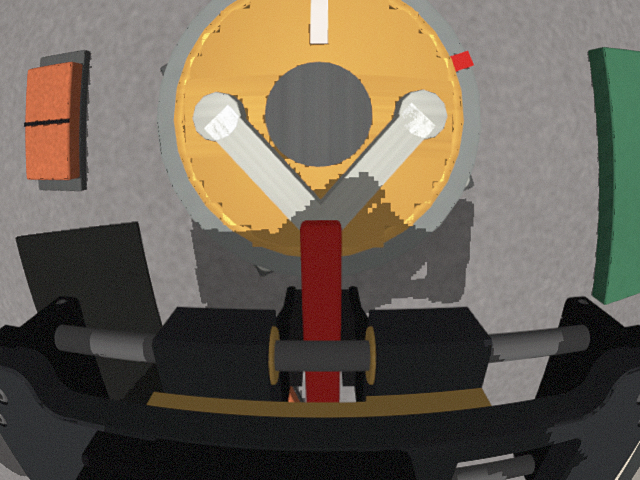

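```bash
python3 -m pendant '[{"travel":[0,0.0003,-0.0094],"twist":0.105},{"travel":[0,0.0016,-0.0188],"twist":0.209},{"travel":[0,0.0039,-0.0279],"twist":0.314},{"travel":[0,0.0071,-0.0368],"twist":0.419},{"travel":[0,0.0112,-0.0453],"twist":0.524},{"travel":[0,0.0112,-0.0453],"twist":0.524}]'
python3 - <<'E'
from h import *
s=snap("wrist","w7");p=s["position"];R=Ro.from_rotvec(s["tool_rot"]).as_matrix()
c=np.array([.6286,.3087,p[2]]);print((R.T@(c-p)).round(4),s["ft_force"],s["torque"],np.degrees(np.arctan2(R[1,2],R[0,2])))
E
```

```text
time: 9.22
position: [0.579, 0.2334, 0.0693]
tool_rot: [0.469, 1.514, -0.463]
ft_force: [-2.2, -1.4, 2.9]
grip_width: 0.18
[ 0.0005  0.0901 -0.0012] [-2.16434581 -1.37067927  2.92117219] [-0.24049001  0.36002629  0.06667477] -34.13309337662807
```

View pics/w7.png

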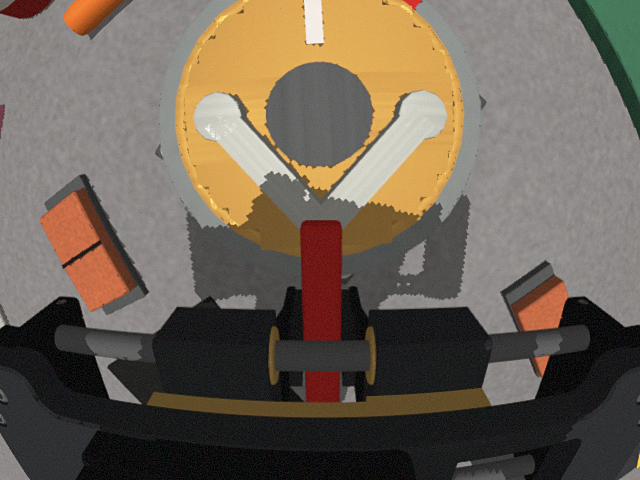

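Run:
```python
from h import *
s=ctrl.get_state();p=s["position"];R=Ro.from_rotvec(s["tool_rot"]).as_matrix()
c=p+R@np.array([0,.0902,-.0011])
T=np.load("pics/w7.npy");w=wpix([(319.5,115),(314,10),(314,40)],.077,T);v=w[1]-w[0];print(w,np.degrees(np.arctan2(v[1],v[0])))
for i in range(1,9):
    a=np.radians(6*i);q=c+Ro.from_euler("z",-a).apply(p-c)
    print(6*i,(R.T@(q-p)).round(4),a.round(3))
```

```text
[[0.62808717 0.30814059 0.077     ]
 [0.65186993 0.34723585 0.077     ]
 [0.64424298 0.33595269 0.077     ]] 58.68665641506178
6 [-0.      0.0004 -0.0094] 0.105
12 [-0.0001  0.0017 -0.0188] 0.209
18 [-0.0001  0.0041 -0.0279] 0.314
24 [-0.0001  0.0074 -0.0368] 0.419
30 [-0.0001  0.0115 -0.0452] 0.524
36 [-0.0001  0.0166 -0.0532] 0.628
42 [-0.0001  0.0224 -0.0606] 0.733
48 [-0.0001  0.029  -0.0674] 0.838
```

```bash
python3 -m pendant '[{"travel":[0,0.0004,-0.0094],"twist":0.105},{"travel":[0,0.0017,-0.0188],"twist":0.209},{"travel":[0,0.0041,-0.0279],"twist":0.314},{"travel":[0,0.0074,-0.0368],"twist":0.419},{"travel":[0,0.0115,-0.0452],"twist":0.524},{"travel":[0,0.0166,-0.0532],"twist":0.628},{"travel":[0,0.0166,-0.0532],"twist":0.628}]'
python3 - <<'E'
from h import *
s=snap("wrist","w8");p=s["position"];R=Ro.from_rotvec(s["tool_rot"]).as_matrix()
c=np.array([.6286,.3087,p[2]]);print((R.T@(c-p)).round(4),s["ft_force"],np.degrees(np.arctan2(R[1,2],R[0,2])))
E
```

```text
time: 10.15
position: [0.5439, 0.2774, 0.0692]
tool_rot: [0.951, 1.351, -0.943]
ft_force: [-1.6, -2.0, 5.3]
grip_width: 0.181
[ 0.0005  0.0903 -0.0004] [-1.59726548 -1.98725627  5.33932448] -69.93349810302311
```

View pics/w8.png

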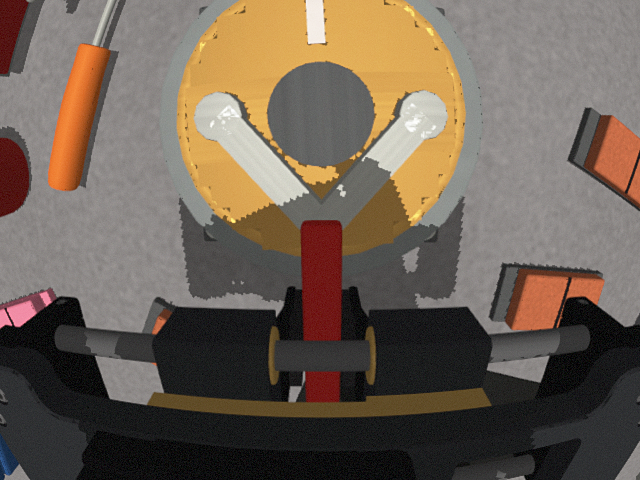

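Run:
```python
from h import *
snap("top","t8",(150,160,250,260),6)
T=np.load("pics/w8.npy");w=wpix([(321,115),(315.8,10),(316,30)],.077,T);v=w[1]-w[0];print(w,np.degrees(np.arctan2(v[1],v[0])))
print(w2wpix([[.6286+.076*np.cos(a),.3087+.076*np.sin(a),.056] for a in np.radians([19,20])],T))
```

```text
[[0.62766315 0.30836435 0.077     ]
 [0.66987502 0.32604477 0.077     ]
 [0.66130653 0.32281723 0.077     ]] 22.72634750239081
[[323.99387119 -33.53356352]
 [321.21586495 -33.55819905]]
```

View pics/t8.png

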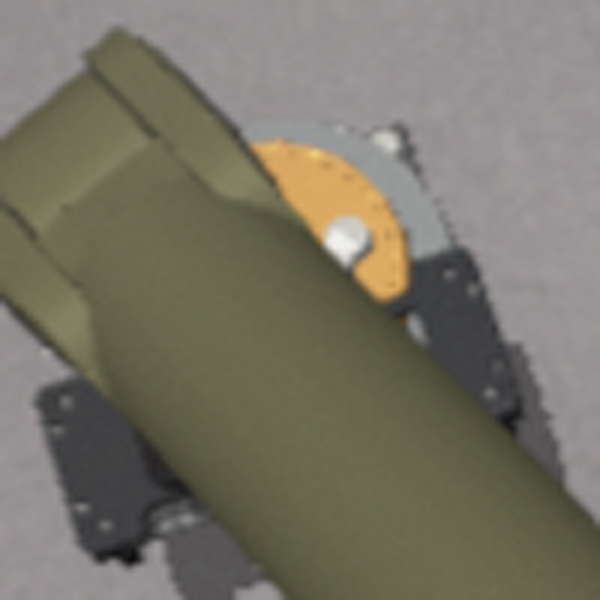

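Run:
```python
from h import *
f=lambda v:np.degrees(np.arctan2(v[1],v[0])).round(1)
for n,r,c in (("w3",(430,78),(330.4,117.4)),("w6",(462,61),(318.5,114))):
    T=np.load(f"pics/{n}.npy");w=wpix([c,r],[.077,.055],T);print(n,w.round(4),f(w[1]-w[0]))
s=ctrl.get_state();p=s["position"];R=Ro.from_rotvec(s["tool_rot"]).as_matrix()
c=p+R@np.array([0,.0902,-.0006])
for a in (.04,.06,.08):
    q=c+Ro.from_euler("z",-a).apply(p-c);print(a,(R.T@(q-p)).round(4))
```

```text
w3 [[0.6291 0.3084 0.077 ]
 [0.7002 0.3345 0.055 ]] 20.1
w6 [[0.6288 0.3083 0.077 ]
 [0.7009 0.3341 0.055 ]] 19.7
0.04 [ 0.      0.     -0.0036]
0.06 [ 0.      0.0001 -0.0054]
0.08 [ 0.      0.0002 -0.0072]
```

```bash
python3 -m pendant '[{"travel":[0,0,-0.0025],"twist":0.028},{"travel":[0,0.0001,-0.005],"twist":0.055},{"travel":[0,0.0001,-0.005],"twist":0.055},{"travel":[0,0.0001,-0.005],"twist":0.055}]'
python3 - <<'E'
from h import *
s=snap("wrist","w9",(240,0,400,200),4);p=s["position"];R=Ro.from_rotvec(s["tool_rot"]).as_matrix()
print(np.degrees(np.arctan2(R[1,2],R[0,2])),s["ft_force"])
E
```

```text
time: 10.75
position: [0.5425, 0.2815, 0.0692]
tool_rot: [0.992, 1.332, -0.985]
ft_force: [-3.3, -4.1, 5.8]
grip_width: 0.176
-73.06932641788988 [-3.25914226 -4.05172091  5.81090594]
```

View pics/w9.png

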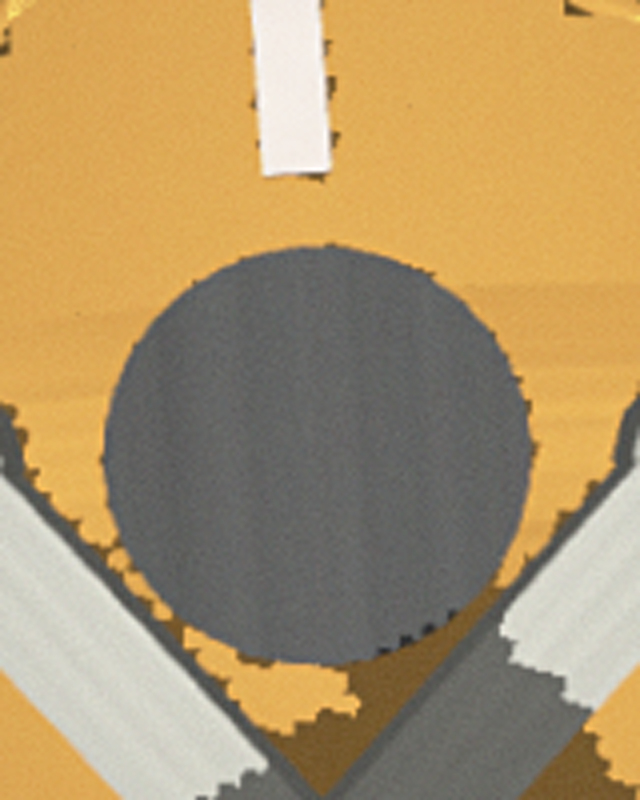

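```bash
python3 -m pendant '[{"travel":[0,0.0001,-0.002],"twist":0.02},{"travel":[0,0.0001,-0.0022],"twist":0.024},{"travel":[0,0.0001,-0.0022],"twist":0.024}]'
python3 - <<'E'
from h import *
s=snap("wrist","w10");p=s["position"];R=Ro.from_rotvec(s["tool_rot"]).as_matrix()
print(np.degrees(np.arctan2(R[1,2],R[0,2])),s["ft_force"])
im=cv2.imread("pics/w10_raw.png").astype(int)
T=np.load("pics/w10.npy")
W=(im.min(2)>195);W[:, :290]=0;W[:,345:]=0;W[45:]=0
ys,xs=np.nonzero(W);print(len(xs))
w=wpix(np.c_[xs,ys],.077,T)[:,:2];c=w.mean(0);u=np.linalg.svd(w-c)[2][0];u*=np.sign(u[1]);print("line",c,np.degrees(np.arctan2(u[1],u[0])), "via ctr", np.degrees(np.arctan2(c[1]-.3084,c[0]-.628)))
E
```

```text
time: 11.18
position: [0.542, 0.2831, 0.0692]
tool_rot: [1.009, 1.323, -1.002]
ft_force: [-3.6, -2.9, 5.5]
grip_width: 0.18
-74.38812570810363 [-3.58657117 -2.91966067  5.48823048]
718
line [0.66586264 0.3223176 ] 19.782436121170104 via ctr 20.182488187102674
```

```bash
python3 -m pendant '[{"travel":[0,0,0.003],"twist":-0.033},{"travel":[0,0,0.003],"twist":-0.033},{"travel":[-0.006,0,0.003],"twist":-0.033},{"travel":[-0.012,0,0.003],"twist":-0.033},{"travel":[-0.02,0,0.003],"twist":-0.033},{"travel":[-0.04,0,0.003],"twist":-0.033},{"travel":[-0.07,0,0.003],"twist":-0.033},{"travel":[-0.07,0,0.003],"twist":-0.033}]'
python3 -c "
from h import *
snap('wrist','w11');
goto(.4245,.123,.14,2.7)"
```

```text
time: 12.22
position: [0.5444, 0.2815, 0.1428]
tool_rot: [0.988, 1.332, -0.972]
ft_force: [0.5, 0.5, -2.1]
grip_width: 0.181
t 12.275 pos [0.5433 0.2806 0.1408] jawyaw -72.5 j7 -1.98 toolx [ 0.008  0.003 -1.   ] w 0.18 F [-0.3 -0.2 -3.3]
travel [-0.0005 -0.1607  0.1146]
twist 1.829 rows 9.8
twist -1.313 rows 7.0
```

View pics/w11.png

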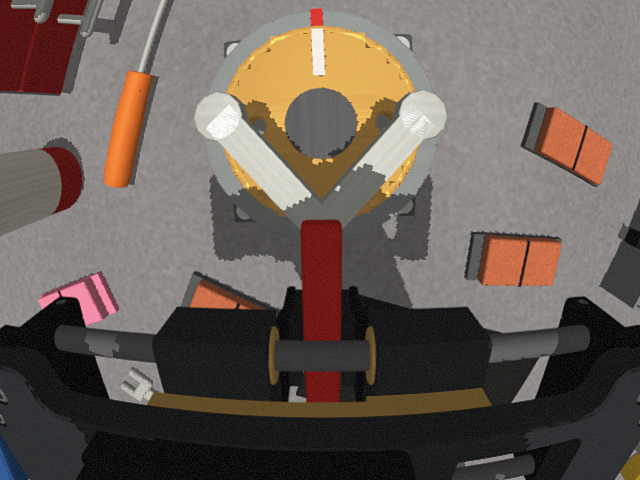

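The white line at (318,50) now meets the red mark at (316,17), so the collar is set. Next I put the spanner back on its mat.

```bash
python3 -m pendant '[{"travel":[0,-0.161,0.115],"twist":-1.313},{"travel":[0,-0.161,0.115],"twist":-1.313},{"travel":[0,-0.161,0.115],"twist":-1.313},{"travel":[0,-0.161,0.115],"twist":-1.313},{"travel":[0,-0.161,0.115],"twist":-1.313},{"travel":[0,-0.161,0.115],"twist":-1.313},{"travel":[0,-0.161,0.115],"twist":-1.313},{"travel":[0,-0.161,0.115],"twist":-1.313},{"travel":[0,-0.161,0.115],"twist":-1.313}]'
python3 -c "
from h import *
goto(.43,.123,.013,2.7)"
```

```text
time: 13.4
position: [0.4235, 0.1223, 0.1386]
tool_rot: [-0.035, 1.564, 0.038]
ft_force: [0.5, 0.5, -2.6]
grip_width: 0.178
t 13.4 pos [0.4235 0.1223 0.1386] jawyaw 2.68 j7 -0.24 toolx [ 0.006  0.002 -1.   ] w 0.178 F [ 0.5  0.5 -2.6]
travel [0.1257 0.0002 0.0057]
twist 3.141 rows 16.8
twist -0.0 rows 0.0
twist -3.142 rows 16.8
```

```bash
python3 -m pendant '[{"travel":[0.05,0,0.005],"twist":0},{"travel":[0.1,0,0.005],"twist":0},{"travel":[0.115,0,0.005],"twist":0},{"travel":[0.122,0,0.005],"twist":0},{"travel":[0.126,0,0.005],"twist":0},{"travel":[0.126,0,0.005],"twist":0}]'
```

```text
time: 14.15
position: [0.4303, 0.1229, 0.0137]
tool_rot: [-0.035, 1.562, 0.038]
ft_force: [0.2, -0.9, -3.1]
grip_width: 0.182
```

```bash
python3 -m pendant '[{"travel":[0.001,0,0],"twist":0},{"travel":[0.0025,0,0],"twist":0},{"travel":[0.0025,0,0],"twist":0}]'
python3 -m pendant '[{"travel":[0,0,0],"twist":0},{"travel":[0,0,0],"twist":0},{"travel":[0,0,0],"twist":0},{"travel":[0,0,0],"twist":0},{"travel":[0,0,0],"twist":0},{"travel":[0,0,0],"twist":0}]' 1
```

```text
time: 14.52
position: [0.431, 0.123, 0.0117]
tool_rot: [-0.035, 1.561, 0.038]
ft_force: [1.4, 0.0, -1.3]
grip_width: 0.175
time: 15.28
position: [0.431, 0.1229, 0.0116]
tool_rot: [-0.035, 1.561, 0.038]
ft_force: [-0.5, 0.1, 0.5]
grip_width: 0.777
```

```bash
python3 -m pendant '[{"travel":[-0.01,0,0],"twist":0},{"travel":[-0.05,0,0],"twist":0},{"travel":[-0.11,0,0],"twist":0},{"travel":[-0.17,0,0],"twist":0},{"travel":[-0.19,0,0],"twist":0},{"travel":[-0.19,0,0],"twist":0}]'
python3 -c "
from h import *
snap('wrist','w12');snap('side','s12');
goto(.5755,.1,.2,16)"
```

```text
time: 16.02
position: [0.4304, 0.1229, 0.2037]
tool_rot: [-0.035, 1.556, 0.037]
ft_force: [0.2, 0.2, -0.3]
grip_width: 0.998
t 16.125 pos [0.4287 0.1224 0.2009] jawyaw 2.66 j7 -0.2 toolx [ 0.009  0.002 -1.   ] w 1.001 F [-0.1 -0.5 -0.3]
travel [ 0.0021 -0.0292  0.1456]
twist 2.909 rows 15.6
twist -0.233 rows 1.2
twist -3.374 rows 18.1
```

View pics/w12.png

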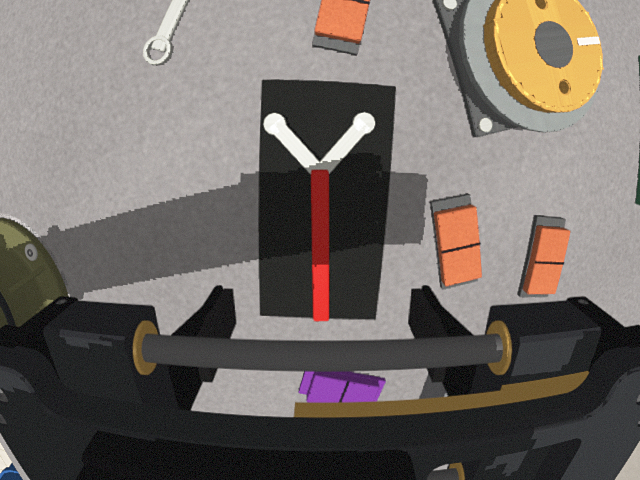

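View pics/s12.png

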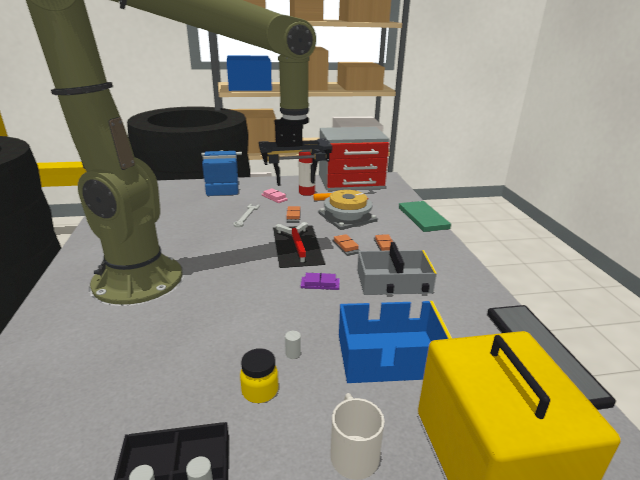

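The spanner stands on its mat again, prong tops at (274,124) and (364,123), and the three pads are where they were. Pad at (458,245) first.

```bash
python3 - <<'E'
from h import *
T=np.load("pics/w12.npy")
w=wpix([(458,245)],.022,T);print(w)
goto(.5765,.101,.1,16.3)
E
python3 -m pendant '[{"travel":[0,-0.028,0.147],"twist":-0.24},{"travel":[0,-0.028,0.147],"twist":-0.24},{"travel":[0.05,-0.028,0.147],"twist":-0.24},{"travel":[0.1,-0.028,0.147],"twist":-0.24},{"travel":[0.1,-0.028,0.147],"twist":-0.24}]'
python3 -c "
from h import *
goto(.5765,.101,.005,16.3)
snap('wrist','w13')"
```

```text
[[0.57314941 0.10236829 0.022     ]]
t 16.125 pos [0.4287 0.1224 0.2009] jawyaw 2.66 j7 -0.2 toolx [ 0.009  0.002 -1.   ] w 1.001 F [-0.1 -0.5 -0.3]
travel [ 0.1021 -0.0284  0.1458]
twist 2.903 rows 15.5
twist -0.238 rows 1.3
twist -3.38 rows 18.1
time: 16.75
position: [0.5729, 0.101, 0.0963]
tool_rot: [-0.224, 1.562, 0.228]
ft_force: [0.1, 0.6, 0.2]
grip_width: 0.999
t 16.75 pos [0.5729 0.101  0.0963] jawyaw 16.47 j7 -0.14 toolx [-0.004  0.002 -1.   ] w 0.999 F [0.1 0.6 0.2]
travel [ 0.0913 -0.0013  0.0037]
twist 3.145 rows 16.8
twist 0.003 rows 0.0
twist -3.139 rows 16.8
```

View pics/w13.png

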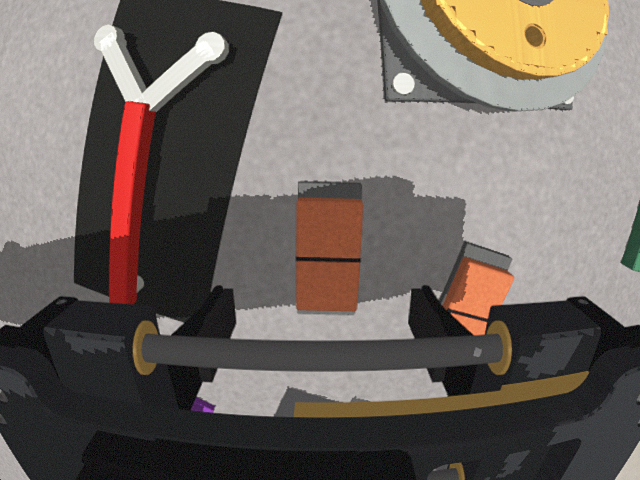

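Run:
```python
from h import *
T=np.load("pics/w13.npy")
w=wpix([(328.5,259),(330,185),(327,312)],[.022,.008,.022],T);print(w.round(4),((w-T[:3,3])@T[:3,:3]).round(4))
```

```text
[[0.5771 0.1003 0.022 ]
 [0.5644 0.1469 0.008 ]
 [0.5878 0.0613 0.022 ]] [[ 0.0743 -0.002   0.0041]
 [ 0.0884  0.0462  0.0051]
 [ 0.0741 -0.0425  0.0032]]
```

```bash
python3 -m pendant '[{"travel":[0.05,-0.0015,0.004],"twist":0},{"travel":[0.08,-0.0015,0.004],"twist":0},{"travel":[0.092,-0.0015,0.004],"twist":0},{"travel":[0.092,-0.0015,0.004],"twist":0},{"travel":[0.092,-0.0015,0.004],"twist":0}]' - 40
python3 -m pendant '[{"travel":[0,0,0],"twist":0},{"travel":[0,0,0],"twist":0},{"travel":[0,0,0],"twist":0},{"travel":[0,0,0],"twist":0},{"travel":[0,0,0],"twist":0},{"travel":[0,0,0],"twist":0}]' -1 40
```

```text
time: 17.42
position: [0.5813, 0.102, 0.0099]
tool_rot: [-0.224, 1.553, 0.227]
ft_force: [0.6, 1.0, -0.2]
grip_width: 0.999
time: 18.18
position: [0.5806, 0.1017, 0.0097]
tool_rot: [-0.224, 1.555, 0.227]
ft_force: [-1.9, -1.7, 1.7]
grip_width: 0.498
```

```bash
python3 -m pendant '[{"travel":[-0.05,0,0],"twist":0},{"travel":[-0.11,0,0],"twist":0},{"travel":[-0.17,0,0],"twist":0},{"travel":[-0.19,0,0],"twist":0},{"travel":[-0.19,0,0],"twist":0}]'
python3 -c "
from h import *
goto(.566,-.3,.2,-6.8)"
```

```text
time: 18.8
position: [0.5804, 0.1014, 0.2001]
tool_rot: [-0.225, 1.553, 0.226]
ft_force: [-0.2, -0.1, -2.4]
grip_width: 0.501
t 18.8 pos [0.5804 0.1014 0.2001] jawyaw 16.46 j7 -0.09 toolx [ 0.006  0.002 -1.   ] w 0.501 F [-0.2 -0.1 -2.4]
travel [-0.0007 -0.3808 -0.1275]
twist 0.406 rows 2.2
twist -2.736 rows 14.6
```

```bash
python3 -m pendant '[{"travel":[-0.03,-0.38,-0.127],"twist":0.406},{"travel":[-0.03,-0.38,-0.127],"twist":0.406},{"travel":[-0.03,-0.38,-0.127],"twist":0.406},{"travel":[-0.03,-0.38,-0.127],"twist":0.406},{"travel":[-0.03,-0.38,-0.127],"twist":0.406},{"travel":[-0.03,-0.38,-0.127],"twist":0.406},{"travel":[-0.03,-0.38,-0.127],"twist":0.406},{"travel":[-0.03,-0.38,-0.127],"twist":0.406},{"travel":[-0.03,-0.38,-0.127],"twist":0.406}]'
python3 -c "
from h import *
goto(.57,-.46,.22,-6.8)"
```

```text
time: 19.92
position: [0.5661, -0.2966, 0.2273]
tool_rot: [0.095, 1.565, -0.087]
ft_force: [1.2, 1.2, -2.9]
grip_width: 0.5
t 19.925 pos [ 0.5661 -0.2966  0.2273] jawyaw -6.66 j7 0.2 toolx [ 0.004  0.005 -1.   ] w 0.5 F [ 1.2  1.2 -2.9]
travel [ 0.0065 -0.1619  0.0228]
twist 3.144 rows 16.8
twist 0.003 rows 0.0
twist -3.139 rows 16.8
```

```bash
python3 -m pendant '[{"travel":[0,-0.162,0.023],"twist":0},{"travel":[0,-0.162,0.023],"twist":0},{"travel":[0,-0.162,0.023],"twist":0},{"travel":[0,-0.162,0.023],"twist":0},{"travel":[0,-0.162,0.023],"twist":0}]'
python3 -c "
from h import *
snap('wrist','w14')"
```

```text
time: 20.55
position: [0.5716, -0.4568, 0.2259]
tool_rot: [0.094, 1.565, -0.082]
ft_force: [0.7, 0.8, -2.7]
grip_width: 0.503
```

View pics/w14.png

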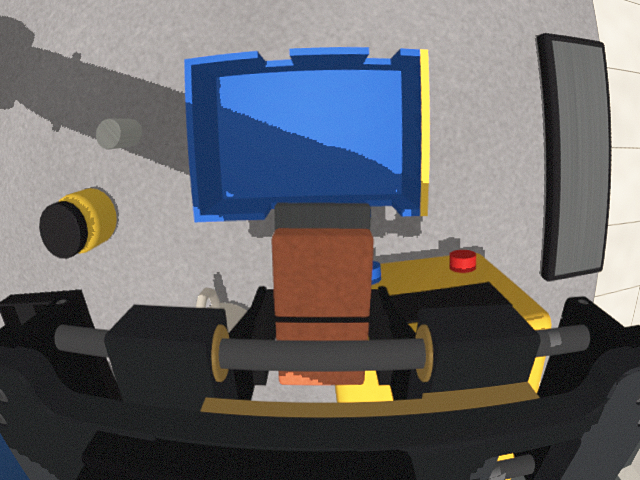

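The held pad is in view at (322,290). The blue tote is empty, its rim corners at about (185,60), (428,49), (427,216) and (196,221).

Run:
```python
from h import *
f=lambda v:np.degrees(np.arctan2(v[1],v[0])).round(1)
T=np.load("pics/w14.npy")
w=wpix([(185,60),(428.5,49),(427,216),(196,221)],.085,T);print(w.round(4),w.mean(0).round(4))
print(f(w[1]-w[0]),f(w[2]-w[3]),f(w[1]-w[2])-90,f(w[0]-w[3])-90,[np.linalg.norm(w[i]-w[(i+1)%4]).round(3) for i in range(4)])
w=wpix([(219,82),(404,69),(399,193),(226,193)],.006,T);print(w.round(4),w.mean(0).round(4))
print(f(w[1]-w[0]),f(w[2]-w[3]))
c=np.array([.5655,-.369])
```

```text
[[ 0.4749 -0.2953  0.085 ]
 [ 0.6766 -0.3112  0.085 ]
 [ 0.6632 -0.4535  0.085 ]
 [ 0.4637 -0.4349  0.085 ]] [ 0.5696 -0.3737  0.085 ]
-4.5 -5.3 -5.400000000000006 -4.599999999999994 [np.float64(0.202), np.float64(0.143), np.float64(0.2), np.float64(0.14)]
[[ 0.4822 -0.3066  0.006 ]
 [ 0.6727 -0.3156  0.006 ]
 [ 0.6552 -0.4457  0.006 ]
 [ 0.4732 -0.4245  0.006 ]] [ 0.5708 -0.3731  0.006 ]
-2.7 -6.6
```

```bash
python3 -c "
from h import *
goto(.522,-.3693,.024,-5)"
```

```text
t 20.6 pos [ 0.5718 -0.4566  0.2264] jawyaw -6.41 j7 0.39 toolx [ 0.004  0.007 -1.   ] w 0.501 F [ 0.3  0.9 -2.3]
travel [ 0.2028  0.0797 -0.0599]
twist 3.117 rows 16.7
twist -0.025 rows 0.1
twist -3.166 rows 17.0
```

```bash
python3 -m pendant '[{"travel":[0,0.08,-0.06],"twist":-0.025},{"travel":[0.01,0.08,-0.06],"twist":-0.025},{"travel":[0.06,0.08,-0.06],"twist":-0.025},{"travel":[0.11,0.08,-0.06],"twist":-0.025},{"travel":[0.16,0.08,-0.06],"twist":-0.025},{"travel":[0.19,0.08,-0.06],"twist":-0.025},{"travel":[0.202,0.08,-0.06],"twist":-0.025},{"travel":[0.202,0.08,-0.06],"twist":-0.025}]'
python3 -c "
from h import *
goto(.522,-.3693,.024,-5);snap('side','s15')"
```

```text
time: 21.6
position: [0.5224, -0.3677, 0.0252]
tool_rot: [0.073, 1.566, -0.061]
ft_force: [-0.3, 0.0, -1.7]
grip_width: 0.498
t 21.6 pos [ 0.5224 -0.3677  0.0252] jawyaw -4.87 j7 0.31 toolx [ 0.004  0.007 -1.   ] w 0.498 F [-0.3  0.  -1.7]
travel [ 0.0011 -0.0016 -0.0003]
twist 3.144 rows 16.8
twist 0.002 rows 0.0
twist -3.139 rows 16.8
```

View pics/s15.png

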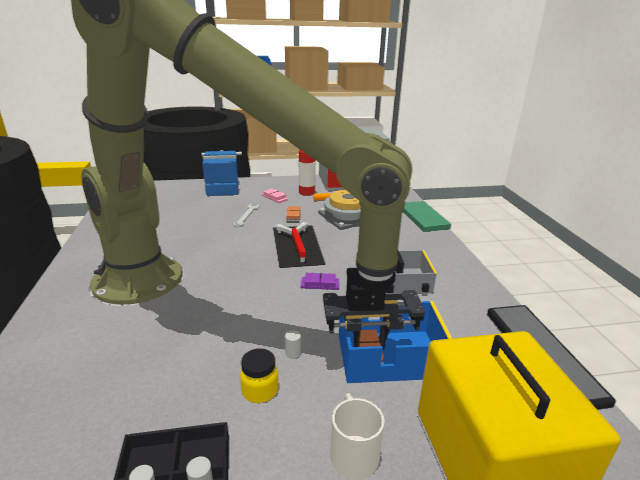

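```bash
python3 -m pendant '[{"travel":[0,0,0],"twist":0},{"travel":[0,0,0],"twist":0},{"travel":[0,0,0],"twist":0},{"travel":[0,0,0],"twist":0}]' 0.34
python3 -m pendant '[{"travel":[-0.04,0,0],"twist":0},{"travel":[-0.1,0,0],"twist":0},{"travel":[-0.16,0,0],"twist":0},{"travel":[-0.18,0,0],"twist":0},{"travel":[-0.18,0,0],"twist":0}]'
python3 -c "
from h import *
snap('top','t16')
goto(.6953,.03,.2,-1.5)"
```

```text
time: 22.15
position: [0.5232, -0.3688, 0.0266]
tool_rot: [0.072, 1.564, -0.063]
ft_force: [-0.0, -0.8, -0.2]
grip_width: 0.666
time: 22.78
position: [0.5227, -0.3702, 0.2079]
tool_rot: [0.071, 1.561, -0.064]
ft_force: [-0.3, 0.9, 0.2]
grip_width: 0.674
t 22.825 pos [ 0.5216 -0.3697  0.2057] jawyaw -4.92 j7 0.37 toolx [ 0.006  0.006 -1.   ] w 0.666 F [ 0.1 -0.4 -1. ]
travel [0.0091 0.4131 0.1387]
twist 3.082 rows 16.5
twist -0.06 rows 0.3
twist -3.201 rows 17.1
```

View pics/t16.png

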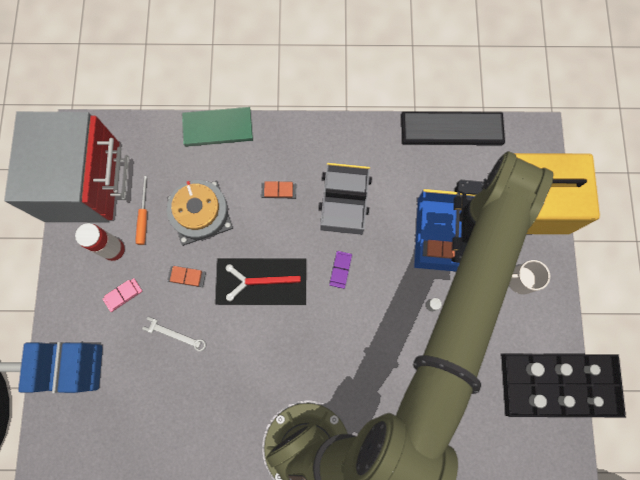

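```bash
python3 -m pendant '[{"travel":[0,0.47,0.134],"twist":-0.06},{"travel":[0,0.47,0.134],"twist":-0.06},{"travel":[0,0.47,0.134],"twist":-0.06},{"travel":[0,0.47,0.134],"twist":-0.06},{"travel":[0,0.47,0.134],"twist":-0.06},{"travel":[0,0.47,0.134],"twist":-0.06},{"travel":[0,0.47,0.134],"twist":-0.06},{"travel":[0,0.47,0.134],"twist":-0.06},{"travel":[0,0.47,0.134],"twist":-0.06},{"travel":[0,0.47,0.134],"twist":-0.06}]' 1
python3 -c "
from h import *
goto(.6953,.0878,.1,-1.5)"
```

```text
time: 24.08
position: [0.6944, 0.0864, 0.2065]
tool_rot: [0.024, 1.57, -0.016]
ft_force: [0.7, -1.1, -0.7]
grip_width: 1.003
t 24.075 pos [0.6944 0.0864 0.2065] jawyaw -1.45 j7 -0.39 toolx [ 0.001  0.005 -1.   ] w 1.003 F [ 0.7 -1.1 -0.7]
travel [0.1065 0.0009 0.0008]
twist 3.142 rows 16.8
twist 0.001 rows 0.0
twist -3.141 rows 16.8
```

```bash
python3 -m pendant '[{"travel":[0.06,0,0],"twist":0},{"travel":[0.105,0,0],"twist":0},{"travel":[0.105,0,0],"twist":0}]'
python3 -c "
from h import *
snap('wrist','w17');goto(.6953,.0878,.004,-1.5)"
```

```text
time: 24.45
position: [0.6909, 0.0831, 0.0961]
tool_rot: [0.024, 1.579, -0.02]
ft_force: [-0.1, -0.0, 0.2]
grip_width: 1.001
t 24.5 pos [0.6933 0.0843 0.0998] jawyaw -1.6 j7 -0.42 toolx [-0.003  0.004 -1.   ] w 1.0 F [0.2 0.6 1.3]
travel [0.0958 0.0032 0.0022]
twist 3.14 rows 16.8
twist -0.002 rows 0.0
twist -3.143 rows 16.8
```

View pics/w17.png

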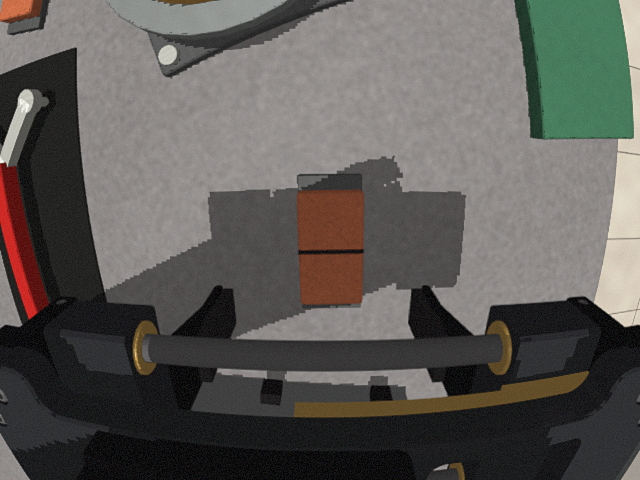

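```bash
python3 -m pendant '[{"travel":[0.05,0.003,0.003],"twist":0},{"travel":[0.08,0.003,0.003],"twist":0},{"travel":[0.096,0.003,0.003],"twist":0},{"travel":[0.096,0.003,0.003],"twist":0},{"travel":[0.096,0.003,0.003],"twist":0}]'
python3 -m pendant '[{"travel":[0,0,0],"twist":0},{"travel":[0,0,0],"twist":0},{"travel":[0,0,0],"twist":0},{"travel":[0,0,0],"twist":0},{"travel":[0,0,0],"twist":0},{"travel":[0,0,0],"twist":0}]' -1 40
python3 -m pendant '[{"travel":[-0.05,0,0],"twist":0},{"travel":[-0.11,0,0],"twist":0},{"travel":[-0.17,0,0],"twist":0},{"travel":[-0.19,0,0],"twist":0},{"travel":[-0.19,0,0],"twist":0}]'
python3 -c "
from h import *
goto(.6176,-.3777,.2,-5)"
```

```text
time: 25.12
position: [0.6977, 0.0878, 0.0062]
tool_rot: [0.025, 1.57, -0.019]
ft_force: [-0.1, 0.2, -0.0]
grip_width: 0.999
time: 25.88
position: [0.6974, 0.0879, 0.0061]
tool_rot: [0.025, 1.571, -0.019]
ft_force: [-0.2, 0.1, 0.5]
grip_width: 0.502
time: 26.5
position: [0.6978, 0.0872, 0.1965]
tool_rot: [0.025, 1.569, -0.019]
ft_force: [1.2, 0.2, -2.9]
grip_width: 0.5
t 26.5 pos [0.6978 0.0872 0.1965] jawyaw -1.62 j7 -0.39 toolx [ 0.002  0.004 -1.   ] w 0.5 F [ 1.2  0.2 -2.9]
travel [-0.0055 -0.4669 -0.067 ]
twist 3.201 rows 17.1
twist 0.059 rows 0.3
twist -3.083 rows 16.5
```

Run:
```python
from h import *
for z in (0,.1,.15,.2): print(z,pix2w("top",[(490,190),(497,230),(512,155),(597,232)],z).round(3)[:, :2].tolist())
T=np.load("pics/w14.npy")
print(wpix([(375,270),(462,260),(370,290),(480,255)],[.08,.08,.15,.15],T).round(3))
```

```text
0 [[0.701, -0.519], [0.582, -0.532], [0.809, -0.591], [0.578, -0.814]]
0.1 [[0.667, -0.485], [0.557, -0.496], [0.767, -0.551], [0.553, -0.76]]
0.15 [[0.65, -0.468], [0.544, -0.479], [0.747, -0.532], [0.54, -0.733]]
0.2 [[0.634, -0.451], [0.531, -0.461], [0.726, -0.512], [0.528, -0.705]]
[[ 0.615 -0.499  0.08 ]
 [ 0.698 -0.5    0.08 ]
 [ 0.602 -0.486  0.15 ]
 [ 0.685 -0.47   0.15 ]]
```

```bash
python3 -m pendant '[{"travel":[-0.01,-0.467,-0.067],"twist":0.059},{"travel":[-0.01,-0.467,-0.067],"twist":0.059},{"travel":[-0.01,-0.467,-0.067],"twist":0.059},{"travel":[-0.01,-0.467,-0.067],"twist":0.059},{"travel":[-0.01,-0.467,-0.067],"twist":0.059},{"travel":[-0.01,-0.467,-0.067],"twist":0.059},{"travel":[-0.01,-0.467,-0.067],"twist":0.059},{"travel":[-0.01,-0.467,-0.067],"twist":0.059},{"travel":[-0.01,-0.467,-0.067],"twist":0.059}]'
python3 -c "
from h import *
goto(.6176,-.3777,.024,-5)"
```

```text
time: 27.62
position: [0.6136, -0.383, 0.1993]
tool_rot: [0.078, 1.575, -0.071]
ft_force: [-0.2, 0.5, -2.7]
grip_width: 0.503
t 27.625 pos [ 0.6136 -0.383   0.1993] jawyaw -5.43 j7 0.26 toolx [-0.006  0.005 -1.   ] w 0.503 F [-0.2  0.5 -2.7]
travel [0.1753 0.0049 0.0046]
twist 3.134 rows 16.8
twist -0.008 rows 0.0
twist -3.149 rows 16.9
```

```bash
python3 -m pendant '[{"travel":[0,0.005,0.004],"twist":-0.008},{"travel":[0.05,0.005,0.004],"twist":-0.008},{"travel":[0.11,0.005,0.004],"twist":-0.008},{"travel":[0.16,0.005,0.004],"twist":-0.008},{"travel":[0.175,0.005,0.004],"twist":-0.008},{"travel":[0.175,0.005,0.004],"twist":-0.008}]'
python3 -c "
from h import *
goto(.6176,-.3777,.024,-5)"
```

```text
time: 28.38
position: [0.6177, -0.3754, 0.0239]
tool_rot: [0.071, 1.576, -0.061]
ft_force: [0.2, 0.6, -0.7]
grip_width: 0.502
t 28.375 pos [ 0.6177 -0.3754  0.0239] jawyaw -4.83 j7 0.21 toolx [-0.006  0.006 -1.   ] w 0.502 F [ 0.2  0.6 -0.7]
travel [-0.0001 -0.0023  0.0001]
twist 3.145 rows 16.8
twist 0.003 rows 0.0
twist -3.139 rows 16.8
```

```bash
python3 -m pendant '[{"travel":[0,0,0],"twist":0},{"travel":[0,0,0],"twist":0},{"travel":[0,0,0],"twist":0},{"travel":[0,0,0],"twist":0}]' 0.34
python3 -m pendant '[{"travel":[-0.04,0,0],"twist":0},{"travel":[-0.1,0,0],"twist":0},{"travel":[-0.16,0,0],"twist":0},{"travel":[-0.19,0,0],"twist":0},{"travel":[-0.19,0,0],"twist":0}]'
python3 -c "
from h import *
snap('top','t18')
goto(.50,.1,.25,-10)"
```

```text
time: 28.88
position: [0.6174, -0.3754, 0.0255]
tool_rot: [0.071, 1.577, -0.062]
ft_force: [-5.4, 2.4, 6.4]
grip_width: 0.664
time: 29.5
position: [0.6205, -0.3775, 0.22]
tool_rot: [0.068, 1.57, -0.065]
ft_force: [0.3, -0.0, 0.3]
grip_width: 0.666
t 29.55 pos [ 0.6194 -0.377   0.2171] jawyaw -4.85 j7 0.26 toolx [-0.004  0.004 -1.   ] w 0.672 F [-0.4 -0.4 -0.3]
travel [-0.0304  0.4653 -0.1594]
twist 3.232 rows 17.3
twist 0.09 rows 0.5
twist -3.052 rows 16.3
```

View pics/t18.png

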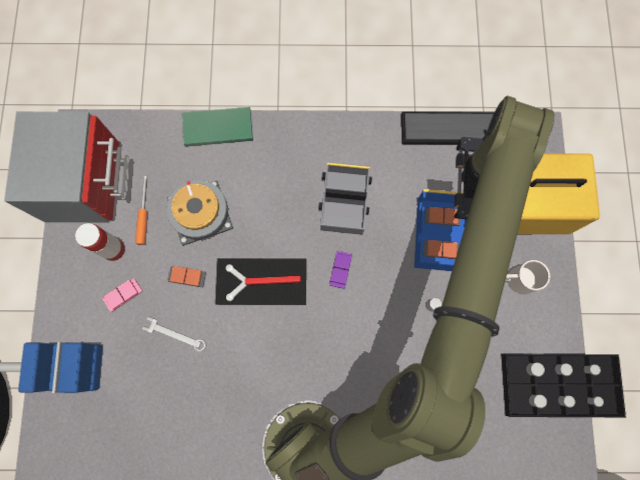

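```bash
python3 -m pendant '[{"travel":[0,0.465,-0.159],"twist":0.09},{"travel":[0,0.465,-0.159],"twist":0.09},{"travel":[0,0.465,-0.159],"twist":0.09},{"travel":[0,0.465,-0.159],"twist":0.09},{"travel":[0,0.465,-0.159],"twist":0.09},{"travel":[0,0.465,-0.159],"twist":0.09},{"travel":[0,0.465,-0.159],"twist":0.09},{"travel":[0,0.465,-0.159],"twist":0.09},{"travel":[0,0.465,-0.159],"twist":0.09}]' 1
python3 -c "
from h import *
goto(.4448,.335,.1,-10)"
```

```text
time: 30.68
position: [0.4979, 0.1048, 0.2185]
tool_rot: [0.134, 1.573, -0.127]
ft_force: [0.3, -1.0, 0.8]
grip_width: 1.002
t 30.675 pos [0.4979 0.1048 0.2185] jawyaw -9.5 j7 -0.46 toolx [-0.005  0.005 -1.   ] w 1.002 F [ 0.3 -1.   0.8]
travel [ 0.1199  0.2178 -0.0897]
twist 3.15 rows 16.9
twist 0.009 rows 0.0
twist -3.133 rows 16.8
```

```bash
python3 -m pendant '[{"travel":[0,0.218,-0.09],"twist":0.009},{"travel":[0,0.218,-0.09],"twist":0.009},{"travel":[0,0.218,-0.09],"twist":0.009},{"travel":[0.03,0.218,-0.09],"twist":0.009},{"travel":[0.08,0.218,-0.09],"twist":0.009},{"travel":[0.118,0.218,-0.09],"twist":0.009},{"travel":[0.118,0.218,-0.09],"twist":0.009}]'
python3 -c "
from h import *
snap('wrist','w19');goto(.4448,.335,.004,-10)"
```

```text
time: 31.55
position: [0.4425, 0.3324, 0.0979]
tool_rot: [0.138, 1.579, -0.138]
ft_force: [0.2, -0.8, 1.1]
grip_width: 1.002
t 31.6 pos [0.444  0.3338 0.1004] jawyaw -10.07 j7 -1.11 toolx [-0.009  0.004 -1.   ] w 1.0 F [ 0.7 -0.   0.3]
travel [0.0964 0.0011 0.0015]
twist 3.14 rows 16.8
twist -0.001 rows 0.0
twist -3.143 rows 16.8
```

View pics/w19.png

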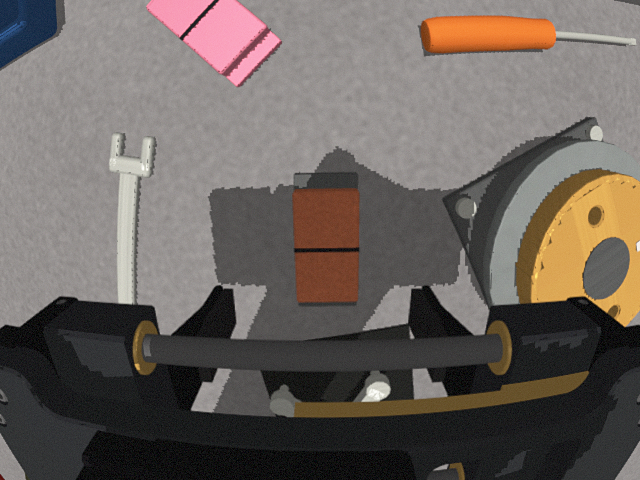

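```bash
python3 -m pendant '[{"travel":[0.05,0.003,0.001],"twist":0},{"travel":[0.08,0.003,0.001],"twist":0},{"travel":[0.096,0.003,0.001],"twist":0},{"travel":[0.096,0.003,0.001],"twist":0},{"travel":[0.096,0.003,0.001],"twist":0}]'
python3 -m pendant '[{"travel":[0,0,0],"twist":0},{"travel":[0,0,0],"twist":0},{"travel":[0,0,0],"twist":0},{"travel":[0,0,0],"twist":0},{"travel":[0,0,0],"twist":0},{"travel":[0,0,0],"twist":0}]' -1 40
python3 -m pendant '[{"travel":[-0.05,0,0],"twist":0},{"travel":[-0.11,0,0],"twist":0},{"travel":[-0.17,0,0],"twist":0},{"travel":[-0.21,0,0],"twist":0},{"travel":[-0.21,0,0],"twist":0}]'
python3 -c "
from h import *
goto(.52,-.1,.22,-10)"
```

```text
time: 32.22
position: [0.4459, 0.3378, 0.0062]
tool_rot: [0.142, 1.573, -0.135]
ft_force: [0.9, 0.0, 0.4]
grip_width: 1.001
time: 32.98
position: [0.4458, 0.3378, 0.0061]
tool_rot: [0.142, 1.574, -0.135]
ft_force: [-1.0, 0.0, -0.2]
grip_width: 0.501
time: 33.6
position: [0.4484, 0.3381, 0.219]
tool_rot: [0.144, 1.569, -0.133]
ft_force: [-0.1, -0.3, -3.8]
grip_width: 0.503
t 33.6 pos [0.4484 0.3381 0.219 ] jawyaw -10.09 j7 -1.04 toolx [-0.002  0.008 -1.   ] w 0.503 F [-0.1 -0.3 -3.8]
travel [-0.0044 -0.4188  0.1472]
twist 3.14 rows 16.8
twist -0.002 rows 0.0
twist -3.143 rows 16.8
```

```bash
python3 -m pendant '[{"travel":[-0.01,-0.419,0.147],"twist":0},{"travel":[-0.01,-0.419,0.147],"twist":0.1},{"travel":[-0.01,-0.419,0.147],"twist":0.2},{"travel":[-0.01,-0.419,0.147],"twist":0.4},{"travel":[-0.01,-0.419,0.147],"twist":0.6},{"travel":[-0.01,-0.419,0.147],"twist":0.75},{"travel":[-0.01,-0.419,0.147],"twist":0.9},{"travel":[-0.01,-0.419,0.147],"twist":1.05},{"travel":[-0.01,-0.419,0.147],"twist":1.05}]'
python3 -c "
from h import *
goto(.57,-.3735,.20,-95)"
```

```text
time: 34.72
position: [0.5185, -0.1009, 0.2234]
tool_rot: [0.957, 1.363, -0.949]
ft_force: [0.8, 0.1, -2.8]
grip_width: 0.503
t 34.725 pos [ 0.5185 -0.1009  0.2234] jawyaw -70.27 j7 -1.13 toolx [-0.005  0.009 -1.   ] w 0.503 F [ 0.8  0.1 -2.8]
travel [ 0.0206 -0.0436  0.2742]
twist 0.432 rows 2.3
twist -2.71 rows 14.5
```

```bash
python3 -m pendant '[{"travel":[0.02,-0.044,0.274],"twist":0.432},{"travel":[0.02,-0.044,0.274],"twist":0.432},{"travel":[0.02,-0.044,0.274],"twist":0.432},{"travel":[0.02,-0.044,0.274],"twist":0.432},{"travel":[0.02,-0.044,0.274],"twist":0.432},{"travel":[0.02,-0.044,0.274],"twist":0.432},{"travel":[0.02,-0.044,0.274],"twist":0.432}]'
python3 -c "
from h import *
snap('side','s20');snap('wrist','w20')
goto(.57,-.3735,.042,-95)"
```

```text
time: 35.6
position: [0.5702, -0.3704, 0.1997]
tool_rot: [1.276, 1.182, -1.269]
ft_force: [0.5, 0.6, -3.0]
grip_width: 0.499
t 35.7 pos [ 0.5703 -0.3706  0.2007] jawyaw -94.76 j7 -1.24 toolx [-0.005  0.01  -1.   ] w 0.505 F [-0.3 -0.3 -2.3]
travel [0.1586 0.0008 0.0045]
twist 3.146 rows 16.8
twist 0.004 rows 0.0
twist -3.137 rows 16.8
```

View pics/s20.png

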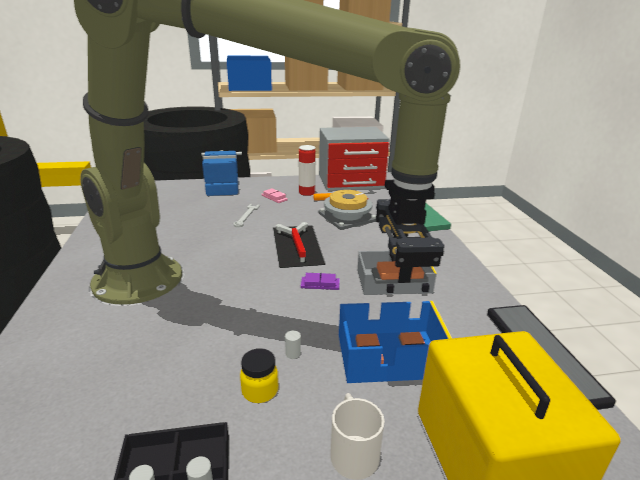

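View pics/w20.png

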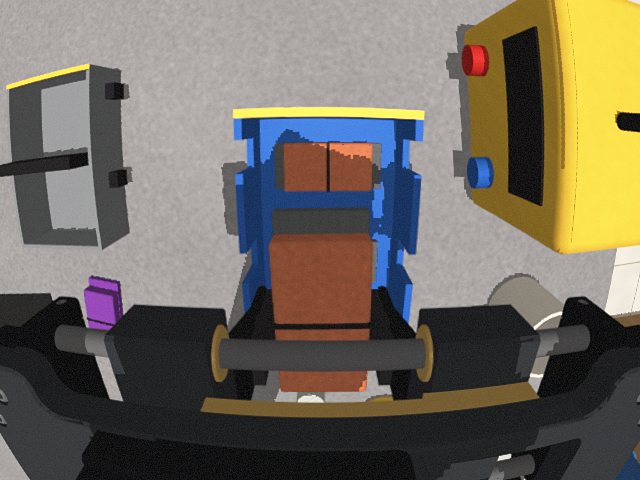

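```bash
python3 -m pendant '[{"travel":[0.05,0,0],"twist":0},{"travel":[0.11,0,0],"twist":0},{"travel":[0.145,0,0],"twist":0},{"travel":[0.16,0,0],"twist":0},{"travel":[0.16,0,0],"twist":0}]'
python3 -c "
from h import *
goto(.57,-.37,.037,-95)"
```

```text
time: 36.33
position: [0.5697, -0.368, 0.0408]
tool_rot: [1.274, 1.182, -1.268]
ft_force: [0.7, 0.6, -1.3]
grip_width: 0.499
t 36.325 pos [ 0.5697 -0.368   0.0408] jawyaw -94.68 j7 -1.29 toolx [-0.005  0.011 -1.   ] w 0.499 F [ 0.7  0.6 -1.3]
travel [0.0038 0.0004 0.002 ]
twist 3.147 rows 16.9
twist 0.006 rows 0.0
twist -3.136 rows 16.8
```

```bash
python3 -m pendant '[{"travel":[0.003,0,0.001],"twist":0},{"travel":[0.003,0,0.001],"twist":0}]'
python3 -m pendant '[{"travel":[0,0,0],"twist":0},{"travel":[0,0,0],"twist":0},{"travel":[0,0,0],"twist":0},{"travel":[0,0,0],"twist":0}]' 0.34
python3 -m pendant '[{"travel":[-0.04,0,0],"twist":0},{"travel":[-0.1,0,0],"twist":0},{"travel":[-0.16,0,0],"twist":0},{"travel":[-0.19,0,0],"twist":0},{"travel":[-0.19,0,0],"twist":0}]'
python3 -c "
from h import *
goto(.6495,-.0985,.2,-95)"
```

```text
time: 36.58
position: [0.5706, -0.3696, 0.0395]
tool_rot: [1.274, 1.179, -1.267]
ft_force: [0.4, 0.0, -1.9]
grip_width: 0.503
time: 37.08
position: [0.5706, -0.3696, 0.0396]
tool_rot: [1.274, 1.179, -1.267]
ft_force: [1.0, -0.4, -0.3]
grip_width: 0.665
time: 37.7
position: [0.5728, -0.3719, 0.2333]
tool_rot: [1.274, 1.172, -1.265]
ft_force: [0.1, 0.4, -0.2]
grip_width: 0.67
t 37.7 pos [ 0.5728 -0.3719  0.2333] jawyaw -94.68 j7 -1.24 toolx [ 0.002  0.006 -1.   ] w 0.67 F [ 0.1  0.4 -0.2]
travel [ 0.035   0.0541 -0.2786]
twist 3.147 rows 16.9
twist 0.006 rows 0.0
twist -3.136 rows 16.8
```

```bash
python3 -m pendant '[{"travel":[0.03,0.05,-0.19],"twist":-1.55},{"travel":[0.03,0.05,-0.19],"twist":-1.55},{"travel":[0.03,0.05,-0.19],"twist":-1.55},{"travel":[0.03,0.05,-0.19],"twist":-1.55},{"travel":[0.03,0.05,-0.19],"twist":-1.55},{"travel":[0.03,0.05,-0.19],"twist":-1.55},{"travel":[0.03,0.05,-0.19],"twist":-1.55},{"travel":[0.03,0.05,-0.19],"twist":-1.55},{"travel":[0.03,0.05,-0.19],"twist":-1.55},{"travel":[0.03,0.05,-0.19],"twist":-1.55}]' 1 50
python3 -c "
from h import *
snap('wrist','w21');snap('top','t21')
goto(.65,-.0985,.2,-5.6)"
```

```text
time: 38.95
position: [0.6374, -0.1864, 0.2027]
tool_rot: [0.086, 1.57, -0.076]
ft_force: [0.1, -0.0, 0.2]
grip_width: 1.004
t 39.05 pos [ 0.6377 -0.1864  0.2033] jawyaw -5.92 j7 -0.08 toolx [ 0.001  0.006 -1.   ] w 1.002 F [ 0.4  0.6 -0.1]
travel [0.0039 0.0887 0.0032]
twist 3.136 rows 16.8
twist -0.006 rows 0.0
twist -3.147 rows 16.9
```

View pics/w21.png

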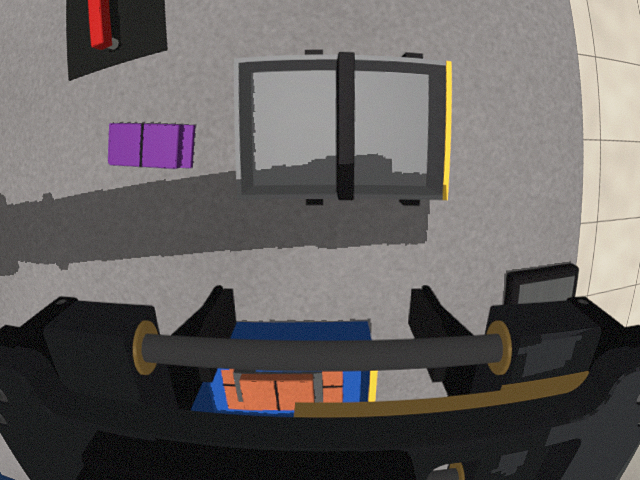

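View pics/t21.png

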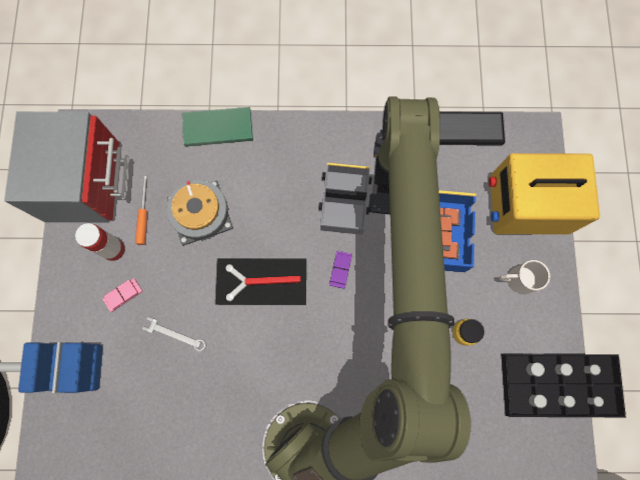

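All three pads lie in the blue tote, the third bridging the other two at about (275,390). The grey handle runs from (345,54) to (346,197) in the wrist view.

Run:
```python
from h import *
f=lambda v:np.degrees(np.arctan2(v[1],v[0])).round(1)
T=np.load("pics/w21.npy")
w=wpix([(345.5,53),(345.5,199)],.09,T);print(w.round(4),w.mean(0).round(4),f(w[0]-w[1])-90,np.linalg.norm(w[0]-w[1]))
w=wpix([(238,60),(452,62),(449,200),(240,195)],.06,T);print(w.round(4),w.mean(0).round(4),f(w[1]-w[0]),f(w[2]-w[3]))
goto(*w.mean(0)[:2],.052,-5.6)
```

```text
[[ 0.6687 -0.0466  0.09  ]
 [ 0.658  -0.1559  0.09  ]] [ 0.6634 -0.1012  0.09  ] -5.599999999999994 0.10983766227317529
[[ 0.5837 -0.0348  0.06  ]
 [ 0.7605 -0.0511  0.06  ]
 [ 0.7494 -0.1702  0.06  ]
 [ 0.5714 -0.1483  0.06  ]] [ 0.6663 -0.1011  0.06  ] -5.3 -7.0
t 39.05 pos [ 0.6377 -0.1864  0.2033] jawyaw -5.92 j7 -0.08 toolx [ 0.001  0.006 -1.   ] w 1.002 F [ 0.4  0.6 -0.1]
travel [0.1519 0.0868 0.0196]
twist 3.136 rows 16.8
twist -0.006 rows 0.0
twist -3.147 rows 16.9
```

```bash
python3 -m pendant '[{"travel":[0,0.086,0.026],"twist":-0.006},{"travel":[0,0.086,0.026],"twist":-0.006},{"travel":[0.05,0.086,0.026],"twist":-0.006},{"travel":[0.1,0.086,0.026],"twist":-0.006},{"travel":[0.14,0.086,0.026],"twist":-0.006},{"travel":[0.151,0.086,0.026],"twist":-0.006},{"travel":[0.151,0.086,0.026],"twist":-0.006}]'
python3 -c "
from h import *
goto(.6634,-.1012,.052,-5.6)
snap('side','s22')"
```

```text
time: 39.92
position: [0.6726, -0.1025, 0.053]
tool_rot: [0.082, 1.569, -0.071]
ft_force: [0.2, -0.9, 0.8]
grip_width: 1.0
t 39.925 pos [ 0.6726 -0.1025  0.053 ] jawyaw -5.59 j7 -0.28 toolx [ 0.     0.007 -1.   ] w 1.0 F [ 0.2 -0.9  0.8]
travel [ 0.001   0.0004 -0.0092]
twist 3.142 rows 16.8
twist 0.0 rows 0.0
twist -3.141 rows 16.8
```

View pics/s22.png

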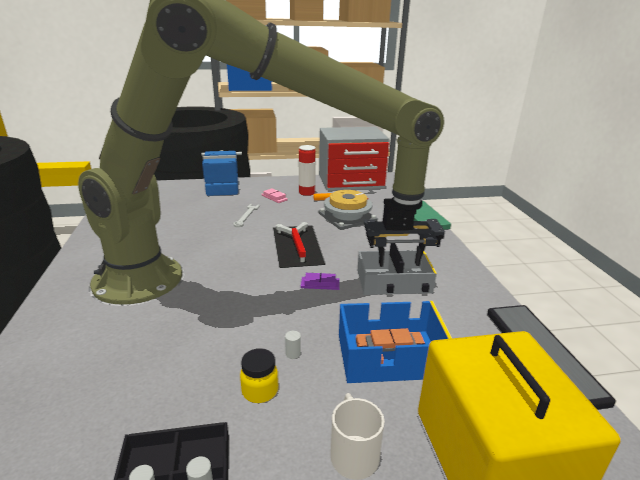

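```bash
python3 -m pendant '[{"travel":[0,0,-0.009],"twist":0},{"travel":[0,0,-0.009],"twist":0}]'
python3 -m pendant '[{"travel":[0,0,0],"twist":0},{"travel":[0,0,0],"twist":0},{"travel":[0,0,0],"twist":0},{"travel":[0,0,0],"twist":0},{"travel":[0,0,0],"twist":0},{"travel":[0,0,0],"twist":0},{"travel":[0,0,0],"twist":0},{"travel":[0,0,0],"twist":0},{"travel":[0,0,0],"twist":0},{"travel":[0,0,0],"twist":0}]' -1 50
python3 -c "
from h import *
goto(.6634,-.1012,.052,-5.6)"
```

```text
time: 40.22
position: [0.6648, -0.1016, 0.0561]
tool_rot: [0.081, 1.565, -0.072]
ft_force: [-0.2, -0.5, -0.5]
grip_width: 0.999
time: 41.48
position: [0.6646, -0.1016, 0.056]
tool_rot: [0.081, 1.566, -0.072]
ft_force: [0.1, 0.1, -0.3]
grip_width: 0.134
t 41.475 pos [ 0.6646 -0.1016  0.056 ] jawyaw -5.6 j7 -0.28 toolx [ 0.004  0.005 -1.   ] w 0.134 F [ 0.1  0.1 -0.3]
travel [ 0.004   0.0003 -0.0013]
twist 3.142 rows 16.8
twist 0.0 rows 0.0
twist -3.142 rows 16.8
```

```bash
python3 -m pendant '[{"travel":[-0.04,0,0],"twist":0},{"travel":[-0.06,0,0],"twist":0.18},{"travel":[-0.06,0,0],"twist":0.36},{"travel":[-0.06,0,0],"twist":0.54},{"travel":[-0.06,0,0],"twist":0.72},{"travel":[-0.06,0,0],"twist":0.9},{"travel":[-0.06,0,0],"twist":1.08},{"travel":[-0.06,0,0],"twist":1.26},{"travel":[-0.06,0,0],"twist":1.44},{"travel":[-0.06,0,0],"twist":1.57}]'
python3 -c "
from h import *
goto(.6634,-.1012,.057,-95.6);snap('side','s23')"
```

```text
time: 42.72
position: [0.6638, -0.1018, 0.115]
tool_rot: [1.289, 1.162, -1.279]
ft_force: [-0.3, -0.4, -3.5]
grip_width: 0.135
t 42.725 pos [ 0.6638 -0.1018  0.115 ] jawyaw -95.8 j7 -1.72 toolx [ 0.003  0.006 -1.   ] w 0.135 F [-0.3 -0.4 -3.5]
travel [ 0.058  -0.0005 -0.0002]
twist 3.138 rows 16.8
twist -0.004 rows 0.0
twist -3.145 rows 16.8
```

View pics/s23.png

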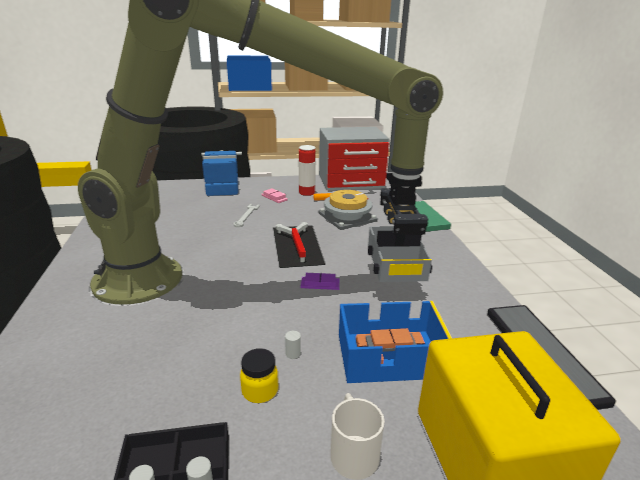

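```bash
python3 -m pendant '[{"travel":[0.03,0,0],"twist":0},{"travel":[0.05,0,0],"twist":0},{"travel":[0.059,0,0],"twist":0},{"travel":[0.059,0,0],"twist":0},{"travel":[0.059,0,0],"twist":0}]'
python3 -m pendant '[{"travel":[0,0,0],"twist":0},{"travel":[0,0,0],"twist":0},{"travel":[0,0,0],"twist":0},{"travel":[0,0,0],"twist":0},{"travel":[0,0,0],"twist":0},{"travel":[0,0,0],"twist":0}]' 0.2
python3 -m pendant '[{"travel":[-0.05,0,0],"twist":0},{"travel":[-0.1,0,0],"twist":0},{"travel":[-0.1,0,0],"twist":0},{"travel":[-0.1,0,0],"twist":0}]'
python3 -c "
from h import *
goto(.6634,-.1012,.15,84.2)"
```

```text
time: 43.4
position: [0.6643, -0.1014, 0.0562]
tool_rot: [1.291, 1.16, -1.28]
ft_force: [0.4, 1.2, -2.5]
grip_width: 0.136
time: 44.15
position: [0.6644, -0.1014, 0.0562]
tool_rot: [1.292, 1.16, -1.28]
ft_force: [0.4, 0.6, 0.2]
grip_width: 0.592
time: 44.65
position: [0.6637, -0.1021, 0.156]
tool_rot: [1.291, 1.16, -1.281]
ft_force: [0.4, 0.6, -1.2]
grip_width: 0.605
t 44.65 pos [ 0.6637 -0.1021  0.156 ] jawyaw -95.97 j7 -1.71 toolx [ 0.003  0.005 -1.   ] w 0.605 F [ 0.4  0.6 -1.2]
travel [ 0.006  -0.0005 -0.0008]
twist 3.139 rows 16.8
twist -0.003 rows 0.0
twist -3.145 rows 16.8
```

```bash
python3 -m pendant '[{"travel":[0,0,0],"twist":-0.18},{"travel":[0,0,0],"twist":-0.36},{"travel":[0,0,0],"twist":-0.54},{"travel":[0,0,0],"twist":-0.72},{"travel":[0,0,0],"twist":-0.9},{"travel":[0,0,0],"twist":-1.08},{"travel":[0,0,0],"twist":-1.26},{"travel":[0,0,0],"twist":-1.44},{"travel":[0,0,0],"twist":-1.57}]'
python3 -c "
from h import *
snap('wrist','w24')
goto(.6634,-.1012,.15,84.2)"
python3 -m pendant '[{"travel":[0,0,0],"twist":-0.18},{"travel":[0,0,0],"twist":-0.36},{"travel":[0,0,0],"twist":-0.54},{"travel":[0,0,0],"twist":-0.72},{"travel":[0,0,0],"twist":-0.9},{"travel":[0,0,0],"twist":-1.08},{"travel":[0,0,0],"twist":-1.26},{"travel":[0,0,0],"twist":-1.44},{"travel":[0,0,0],"twist":-1.57}]'
python3 -c "
from h import *
snap('wrist','w25')
goto(.664,-.1014,.055,84.2)"
```

```text
time: 45.78
position: [0.6626, -0.102, 0.1537]
tool_rot: [0.084, 1.57, -0.074]
ft_force: [-0.6, -0.2, 0.6]
grip_width: 0.6
t 45.825 pos [ 0.6625 -0.1021  0.1537] jawyaw -5.55 j7 -0.23 toolx [-0.     0.006 -1.   ] w 0.599 F [ 0.8  0.4 -1. ]
travel [0.0037 0.001  0.0008]
twist 1.575 rows 8.4
twist -1.566 rows 8.4
time: 46.95
position: [0.6617, -0.1021, 0.1519]
tool_rot: [-1.133, 1.25, 1.145]
ft_force: [0.3, -0.4, 0.0]
grip_width: 0.598
t 47.0 pos [ 0.6617 -0.1021  0.1518] jawyaw 84.77 j7 1.23 toolx [-0.003  0.007 -1.   ] w 0.599 F [-0.  -0.4  0.8]
travel [ 0.0968 -0.0026  0.0003]
twist 3.152 rows 16.9
twist 0.01 rows 0.1
twist -3.132 rows 16.8
```

View pics/w25.png

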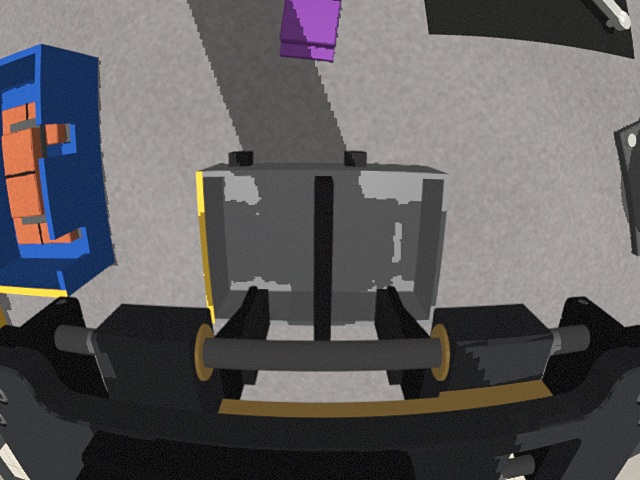

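```bash
python3 -m pendant '[{"travel":[0.05,-0.0025,0],"twist":0.01},{"travel":[0.085,-0.0025,0],"twist":0.01},{"travel":[0.096,-0.0025,0],"twist":0.01},{"travel":[0.096,-0.0025,0],"twist":0.01}]'
python3 -m pendant '[{"travel":[0,0,0],"twist":0},{"travel":[0,0,0],"twist":0},{"travel":[0,0,0],"twist":0},{"travel":[0,0,0],"twist":0},{"travel":[0,0,0],"twist":0},{"travel":[0,0,0],"twist":0},{"travel":[0,0,0],"twist":0}]' -1 50
python3 -m pendant '[{"travel":[-0.05,0,0],"twist":0},{"travel":[-0.1,0,0],"twist":0},{"travel":[-0.15,0,0],"twist":0},{"travel":[-0.16,0,0],"twist":0}]'
python3 -c "
from h import *
goto(.57,-.3735,.22,-5)"
```

```text
time: 47.5
position: [0.6635, -0.1014, 0.0553]
tool_rot: [-1.126, 1.254, 1.14]
ft_force: [0.5, -0.4, -0.1]
grip_width: 0.596
time: 48.38
position: [0.6635, -0.1014, 0.0555]
tool_rot: [-1.126, 1.254, 1.14]
ft_force: [-0.8, 0.2, 1.8]
grip_width: 0.133
time: 48.88
position: [0.6656, -0.1021, 0.2186]
tool_rot: [-1.128, 1.25, 1.137]
ft_force: [0.2, 1.2, -4.1]
grip_width: 0.141
t 48.875 pos [ 0.6656 -0.1021  0.2186] jawyaw 84.14 j7 1.24 toolx [ 0.001  0.007 -1.   ] w 0.141 F [ 0.2  1.2 -4.1]
travel [-0.0035  0.0674 -0.2797]
twist 1.556 rows 8.3
twist -1.586 rows 8.5
```

```bash
python3 -m pendant '[{"travel":[-0.01,0.067,-0.28],"twist":0.18},{"travel":[-0.01,0.067,-0.28],"twist":0.36},{"travel":[-0.01,0.067,-0.28],"twist":0.54},{"travel":[-0.01,0.067,-0.28],"twist":0.72},{"travel":[-0.01,0.067,-0.28],"twist":0.9},{"travel":[-0.01,0.067,-0.28],"twist":1.08},{"travel":[-0.01,0.067,-0.28],"twist":1.26},{"travel":[-0.01,0.067,-0.28],"twist":1.44},{"travel":[-0.01,0.067,-0.28],"twist":1.556},{"travel":[-0.01,0.067,-0.28],"twist":1.556}]'
python3 -c "
from h import *
snap('wrist','w26');snap('side','s26');snap('top','t26')
goto(.57,-.3735,.16,-5)"
```

```text
time: 50.12
position: [0.5694, -0.3737, 0.224]
tool_rot: [0.075, 1.573, -0.061]
ft_force: [0.6, 0.6, -3.6]
grip_width: 0.136
t 50.275 pos [ 0.5699 -0.3738  0.2252] jawyaw -4.91 j7 0.23 toolx [-0.001  0.008 -1.   ] w 0.137 F [-0.4  0.8 -3.3]
travel [ 0.0652 -0.0003  0.0001]
twist 3.143 rows 16.8
twist 0.002 rows 0.0
twist -3.14 rows 16.8
```

View pics/w26.png

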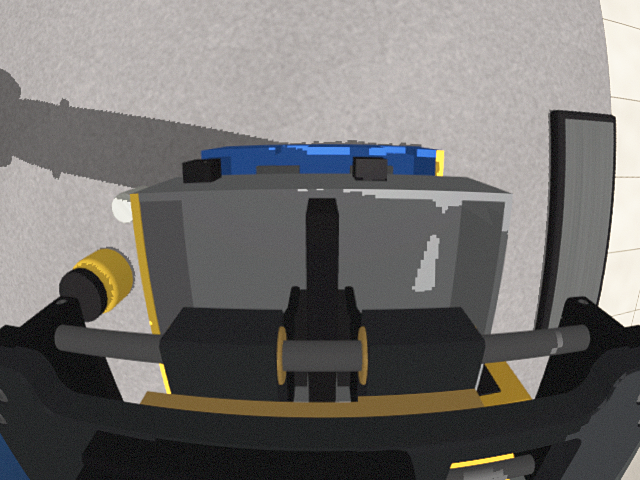

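View pics/s26.png

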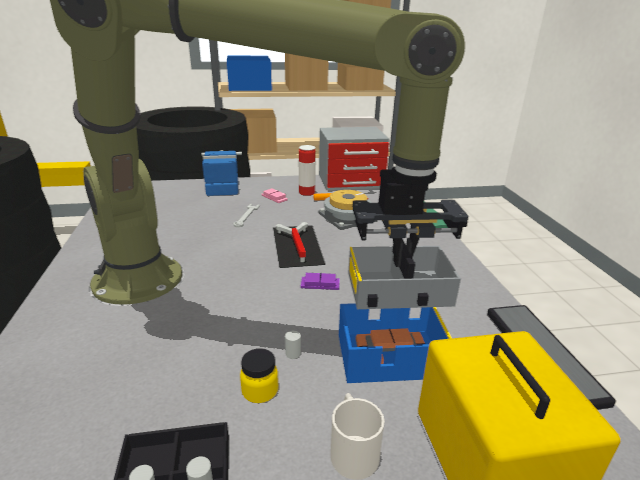

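Run:
```python
from h import *
T=np.load("pics/w26.npy")
im=cv2.imread("pics/w26_raw.png");cv2.imwrite("pics/w26z.png",cv2.resize(im[120:240,110:540],None,fx=1.86,fy=3,interpolation=cv2.INTER_CUBIC))
im=cv2.imread("pics/t26_raw.png");cv2.imwrite("pics/t26z.png",cv2.resize(im[150:300,380:540],None,fx=4,fy=4,interpolation=cv2.INTER_CUBIC))
```

```text
(no output)
```

View pics/w26z.png

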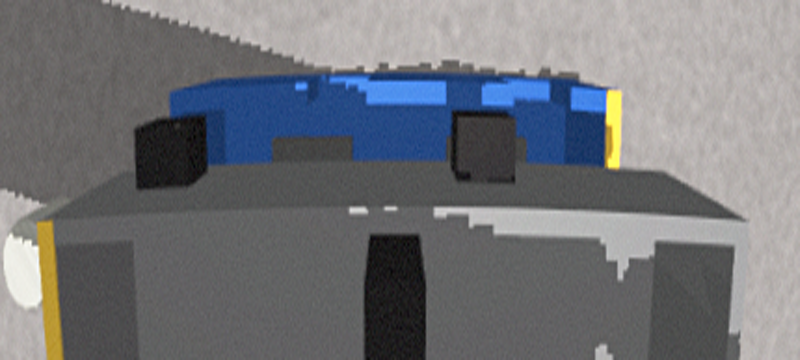

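View pics/t26z.png

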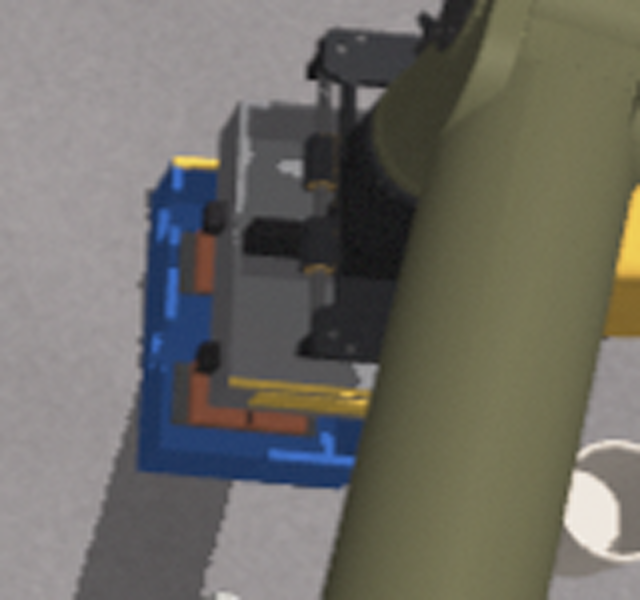

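Run:
```python
from h import *
T=np.load("pics/w26.npy"); t=T[2,3]
f=lambda v:np.degrees(np.arctan2(v[1],v[0])).round(1)
w=wpix([(130.4,194),(512,193.3)],t+.0045,T);k=(w-T[:3,3])@T[:3,:3];print("grey rim far corners tool",k.round(4),np.linalg.norm(w[1]-w[0]),f(w[1]-w[0]))
w=wpix([(322,198.7)],t+.0345,T);print("handle far end",((w-T[:3,3])@T[:3,:3]).round(4))
w=wpix([(443.9,150.5),(201.4,150.7)],.085,T);print("blue far corners",w.round(4),((w-T[:3,3])@T[:3,:3]).round(4),f(w[0]-w[1]))
c=np.array([.5698,-.3735]);a=np.radians(-5.);u=np.array([np.cos(a),np.sin(a)]);v=np.array([-u[1],u[0]])
print("pred",c+.101*u+.071*v,c-.101*u+.071*v)
```

```text
grey rim far corners tool [[-0.0037  0.058  -0.091 ]
 [-0.0043  0.0583  0.0891]] 0.180016553070015 -4.8
handle far end [[-0.034   0.0594 -0.0004]]
blue far corners [[ 0.676  -0.3119  0.085 ]
 [ 0.4746 -0.2947  0.085 ]] [[ 0.1393  0.0695  0.1014]
 [ 0.14    0.0693 -0.1008]] -4.9
pred [ 0.67660372 -0.31157291] [ 0.47537239 -0.29396745]
```

```bash
python3 -m pendant '[{"travel":[0.03,0,0.001],"twist":0.002},{"travel":[0.05,0,0.001],"twist":0.002},{"travel":[0.068,0,0.001],"twist":0.002},{"travel":[0.075,0,0.001],"twist":0.002},{"travel":[0.075,0,0.001],"twist":0.002}]'
python3 -c "
from h import *
snap('wrist','w27');snap('side','s27',(300,200,500,350),4)
goto(.5708,-.3738,.129,-5)"
```

```text
time: 50.9
position: [0.5708, -0.3732, 0.1499]
tool_rot: [0.076, 1.571, -0.062]
ft_force: [0.6, -0.2, -3.2]
grip_width: 0.132
t 51.0 pos [ 0.5714 -0.3734  0.1511] jawyaw -5.02 j7 0.21 toolx [ 0.001  0.008 -1.   ] w 0.134 F [-0.8  0.6 -2.5]
travel [ 0.0221 -0.0006 -0.0006]
twist 3.141 rows 16.8
twist -0.0 rows 0.0
twist -3.142 rows 16.8
```

View pics/s27.png

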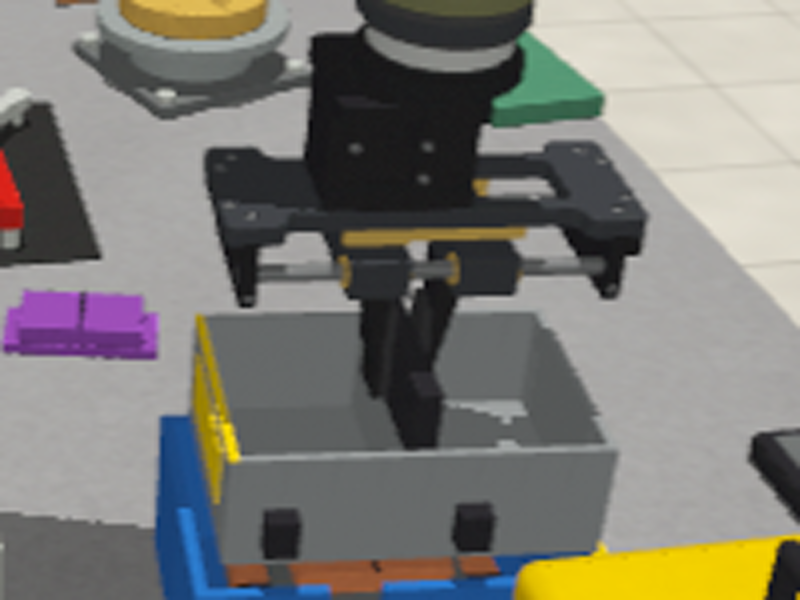

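View pics/w27.png

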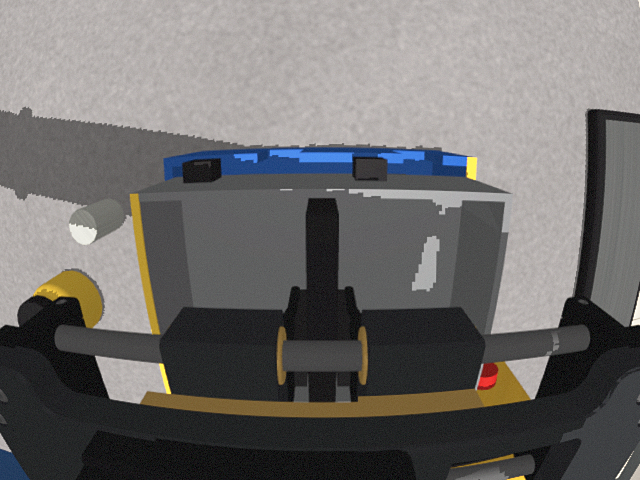

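```bash
python3 -m pendant '[{"travel":[0.008,-0.0005,-0.0005],"twist":0},{"travel":[0.014,-0.0005,-0.0005],"twist":0},{"travel":[0.019,-0.0005,-0.0005],"twist":0},{"travel":[0.021,-0.0005,-0.0005],"twist":0},{"travel":[0.021,-0.0005,-0.0005],"twist":0}]'
python3 -c "
from h import *
snap('side','s28',(300,200,500,350),4);goto(.5708,-.3738,.129,-5)"
```

```text
time: 51.62
position: [0.5708, -0.3736, 0.1299]
tool_rot: [0.075, 1.57, -0.062]
ft_force: [0.0, -0.3, -2.8]
grip_width: 0.137
t 51.675 pos [ 0.571  -0.3737  0.1302] jawyaw -5.01 j7 0.2 toolx [ 0.001  0.008 -1.   ] w 0.135 F [ 0.6 -0.7 -4. ]
travel [ 0.0012 -0.0002 -0.0002]
twist 3.141 rows 16.8
twist -0.0 rows 0.0
twist -3.142 rows 16.8
```

View pics/s28.png

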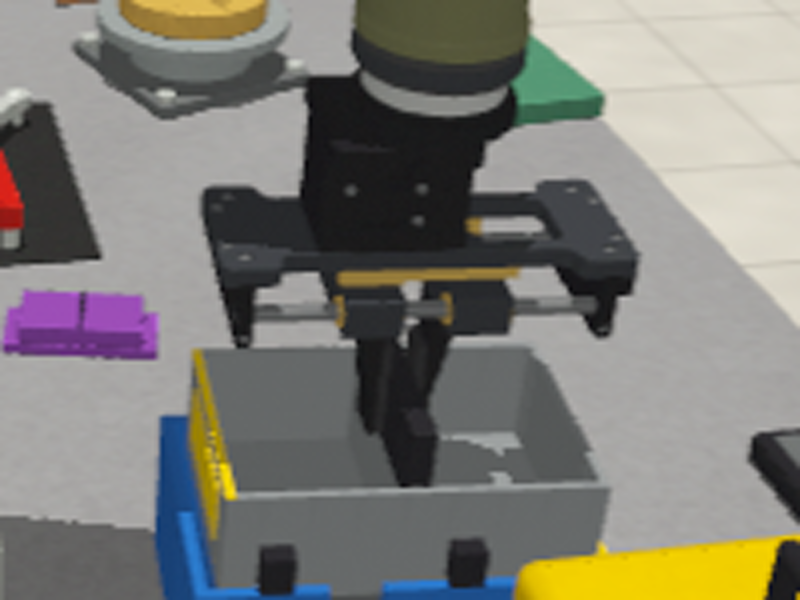

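```bash
python3 -m pendant '[{"travel":[0.001,0,0],"twist":0},{"travel":[0.0025,0,0],"twist":0},{"travel":[0.0025,0,0],"twist":0}]'
python3 -c "
from h import *
goto(.5708,-.3738,.129,-5)"
```

```text
time: 52.05
position: [0.5712, -0.3737, 0.1285]
tool_rot: [0.074, 1.569, -0.063]
ft_force: [-1.0, 0.5, 1.3]
grip_width: 0.138
t 52.05 pos [ 0.5712 -0.3737  0.1285] jawyaw -5.01 j7 0.2 toolx [ 0.001  0.007 -1.   ] w 0.138 F [-1.   0.5  1.3]
travel [-0.0005 -0.0001 -0.0004]
twist 3.141 rows 16.8
twist -0.0 rows 0.0
twist -3.142 rows 16.8
```

Contact: the force now reads upward at TCP z 0.1285, about the expected stacked height. Releasing, with room kept inside the grey tote.

```bash
python3 -m pendant '[{"travel":[0,0,0],"twist":0},{"travel":[0,0,0],"twist":0},{"travel":[0,0,0],"twist":0},{"travel":[0,0,0],"twist":0},{"travel":[0,0,0],"twist":0},{"travel":[0,0,0],"twist":0}]' 0.2
python3 -m pendant '[{"travel":[-0.03,0,0],"twist":0},{"travel":[-0.06,0,0],"twist":0},{"travel":[-0.1,0,0],"twist":0},{"travel":[-0.14,0,0],"twist":0},{"travel":[-0.14,0,0],"twist":0}]'
python3 -c "
from h import *
goto(.56,-.12,.28,-5)"
```

```text
time: 52.8
position: [0.5712, -0.3737, 0.1285]
tool_rot: [0.074, 1.569, -0.063]
ft_force: [0.0, 0.4, -0.5]
grip_width: 0.591
time: 53.42
position: [0.5729, -0.375, 0.2727]
tool_rot: [0.072, 1.563, -0.065]
ft_force: [-0.2, -0.5, -0.2]
grip_width: 0.6
t 53.425 pos [ 0.5729 -0.375   0.2727] jawyaw -5.01 j7 0.24 toolx [ 0.007  0.004 -1.   ] w 0.6 F [-0.2 -0.5 -0.2]
travel [-0.0064  0.2529 -0.0351]
twist 3.141 rows 16.8
twist -0.0 rows 0.0
twist -3.142 rows 16.8
```

```bash
python3 -m pendant '[{"travel":[-0.03,0.25,-0.035],"twist":0},{"travel":[-0.03,0.25,-0.035],"twist":0},{"travel":[-0.03,0.25,-0.035],"twist":0},{"travel":[-0.03,0.25,-0.035],"twist":0},{"travel":[-0.03,0.25,-0.035],"twist":0},{"travel":[-0.03,0.25,-0.035],"twist":0}]'
python3 -c "
from h import *
goto(.56,-.12,.28,-5)
snap('side','s29');snap('top','t29')"
```

```text
time: 54.18
position: [0.5594, -0.1232, 0.303]
tool_rot: [0.07, 1.563, -0.066]
ft_force: [-0.1, 0.1, 0.3]
grip_width: 0.601
t 54.175 pos [ 0.5594 -0.1232  0.303 ] jawyaw -4.97 j7 -0.05 toolx [ 0.006  0.003 -1.   ] w 0.601 F [-0.1  0.1  0.3]
travel [0.0231 0.0031 0.0002]
twist 3.142 rows 16.8
twist 0.001 rows 0.0
twist -3.141 rows 16.8
```

View pics/t29.png

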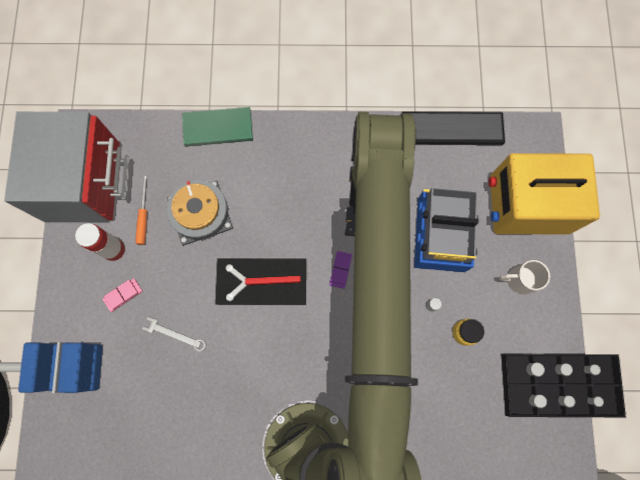

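View pics/s29.png

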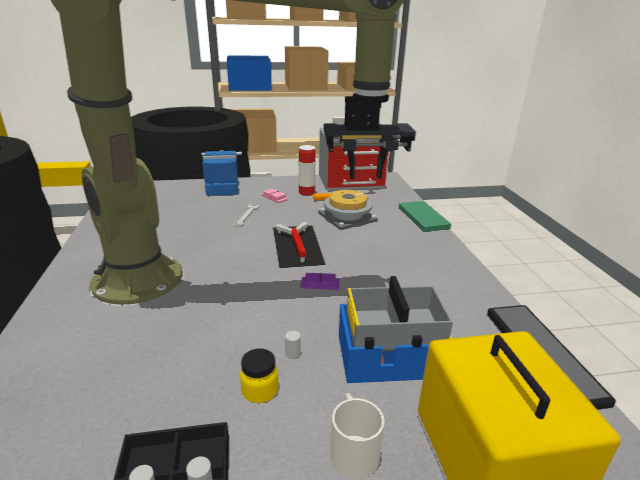

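Run:
```python
from h import *
a=np.radians(-5);u=np.array([np.cos(a),np.sin(a),0]);v=np.array([-u[1],u[0],0]);c=np.array([.5698,-.3735,0]);z=np.array([0,0,1])
sets=dict(grey=[c+sx*.09*u+sy*.06*v+.133*z for sx,sy in((1,1),(1,-1),(-1,-1),(-1,1))],blue=[c+sx*.101*u+sy*.071*v+.085*z for sx,sy in((1,1),(1,-1),(-1,-1),(-1,1))],handle=[c+s*.056*v+.163*z for s in(-1,1)])
for n,b in (("side",(330,265,460,385)),("top",(405,180,485,280))):
    im=cv2.imread(f"pics/{n[0]}29_raw.png");x0,y0,x1,y1=b;s=5
    im=cv2.resize(im[y0:y1,x0:x1],None,fx=s,fy=s,interpolation=cv2.INTER_CUBIC)
    for k,P in sets.items():
        p=((w2pix(n,P)-[x0,y0]+.5)*s).astype(int);cv2.polylines(im,[p.reshape(-1,1,2)],True,{"grey":(0,255,0),"blue":(0,0,255),"handle":(255,0,255)}[k],1)
    cv2.imwrite(f"pics/chk_{n}.png",im)
```

```text
(no output)
```

View pics/chk_side.png

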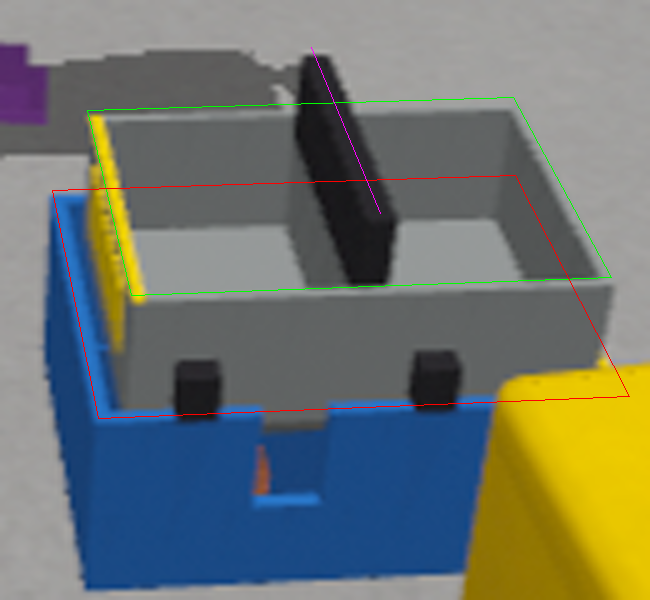

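View pics/chk_top.png

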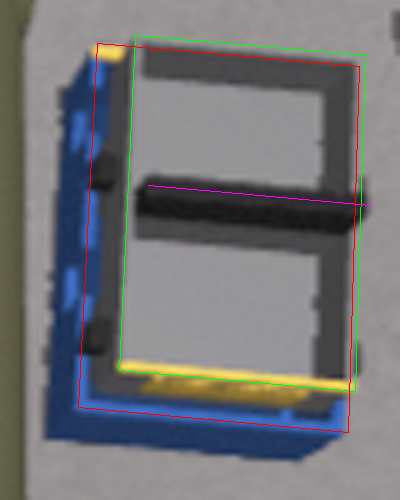

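Run:
```python
import cv2
im=cv2.imread("pics/t29_raw.png")[160:310,150:320];cv2.imwrite("pics/t29z.png",cv2.resize(im,None,fx=4,fy=4,interpolation=cv2.INTER_CUBIC))
```

```text
(no output)
```

View pics/t29z.png

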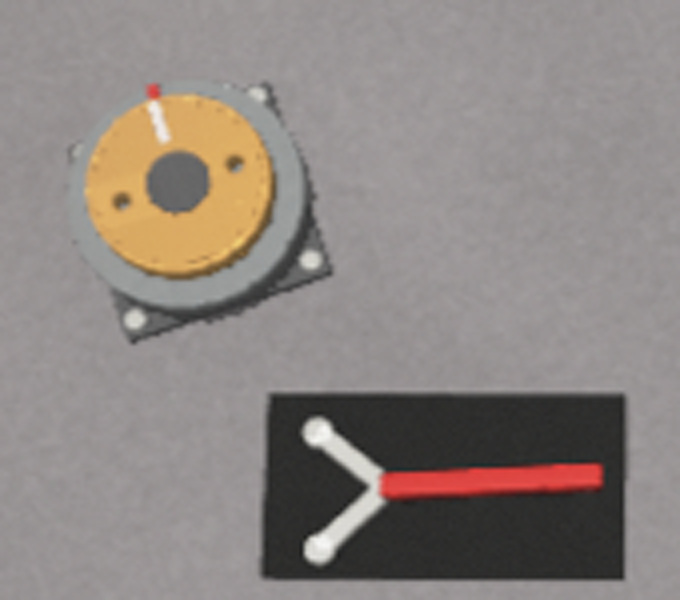

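The white line at (158,122) points straight at the red mark at (153,92), and the spanner stands on the mat. The arm is clear of everything, so I'm handing in.

```bash
python3 -c "
from bench import ctrl
print(ctrl.close_job())"
```

```text
the job is handed in; nothing more can be done
None
```

I finished the job and handed it in at about 54 s of the 210 s allowed; no verdict was reported.

- **Collar and spanner:** Both prongs went fully into the holes. I turned the collar about 66° clockwise until the white line read about 20.0° against about 19.9° for the red mark, then stood the spanner back on its mat. The last top picture shows the line on the mark and the spanner standing on the mat.
- **Pads:** Three old pads were on the bench and all three are in the blue tote, two on the floor and one lying across them, below the rim. I left the pink and purple look-alikes alone.
- **Grey tote:** The arm's last joint could not make the half turn in one grasp, so I set the grey tote down halfway and gripped it again. It now sits on the blue tote's rim with the yellow ends opposite. It looks level and centred within a few millimetres in the side and top pictures.

**Readings that disagreed:**
- **Cameras:** The top and wrist cameras differed by about 2 mm. My first top-view reading of the grey tote was about 15 mm off, so I used the wrist camera's.
- **Force:** A brief force of about 6 N showed while I released the second pad. Nothing in the pictures was disturbed.

No bystander had visibly moved in the last pictures.

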